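# Clip the battery bar into the key-rack lamp

### The job

Put the battery bar, the straight bar with bevelled ends that lies among the odds and ends in the wooden tray, into the lamp on the key rack: lay it flat across the two spring clips of the lamp's battery bay and let go of it, then press it straight down from above until both ends snap home and it sits level on the bay floor. Then push the lamp's button fully down and let it come up again. Leave the ring dish and the lip balm on the rack standing where they are.

Things in the scene. Friction and masses are not known exactly. Their poses are not given: they have to be found in the camera images.
- bar_center (a point): Centre of the battery bar (loose, about 70 g): black and steel, 100 mm long (its x axis), 24 mm wide (y), 18 mm high (z up; this point is 9 mm above its underside). Its top and bottom end edges have 5 mm 45-degree bevels; either end may go either way. It starts flat on the tray's floor, roughly along the tray's y, with about 25 mm free beside each long side.
- bay (a point): Centre of the floor of the lamp's battery bay on the rack's deck, 14 mm above the table. z up, y along the rack's length, x towards its back panel. The bar belongs here, long axis along this y, between the two spring clips. Home, its underside is on this floor, its centre 9 mm and its top 18 mm above it, the clips' beads holding it down by its top bevels. No side walls.
- bead_left (a point): Middle of the bead of the left (+y) spring clip of the bay: a steel leaf 18 mm wide and 25 mm high with a smooth 6 mm round bead, centre 17 mm above the bay floor. It gives outward along y against its spring, by up to 7 mm, and reaches 3.5 mm inward over the end of the bar.
- bead_right (a point): The same on the right (-y) clip. A bar laid flat on both beads rests by itself with its underside 16.5 mm (centre 25.5 mm) above the bay floor. Pressed down in its middle (peak about 12 N) it spreads both clips, passes the beads and drops onto the bay floor.
- rack: The key rack (fixed), anthracite steel, origin at the centre of its underside: deck 160 mm (x) by 360 mm (y), 12 mm thick; back panel along its +x edge, 72 mm high above the table, with two keys on a magnetic strip. The bay's centre is at x = -35, y = -20 mm on it.
- lamp_button_top (a point): Centre of the top of the lamp's round push button (28 mm across, travel 6 mm downward, about 5 N to push fully down, springs back), 64 mm above the table, on top of the round puck lamp (74 mm across) at the right end (-y) of the rack, 120 mm from the bay's centre in its -y direction.
- lamp_button (a joint): Push of the lamp's button in m: 0 up, 0.006 fully down; pressed counts from 0.0045.
- tray: Fixed wooden tray, 264 mm (x) by 190 mm (y), 22 mm high, walls and floor 4 mm; origin at the centre of its underside. The bar, the opener and the fob lie in it side by side, in any order, about 80 mm apart in x.
- opener: Chrome bottle opener in the tray (loose): flat, about 115 mm long (x), a ring 40 mm across at one end, 8 mm high at most; origin under its middle.
- fob: Plain rounded key fob in the tray (loose): 70 by 34 by 14 mm, origin at the centre of its underside.
- dish: White ceramic ring dish standing on the rack's left end (+y): bowl 80 mm across, 22 mm high, origin at the centre of its underside. Must not be moved.
- balm_center (a point): Centre of the lip balm tube (19 mm across, 67 mm high) standing upright on the rack near its back panel. Must be left standing.
- bar: The battery bar itself (the same thing as bar_center); origin at the centre of its underside.
Not all that is in view belongs to the job. What is shaped like the bar but blue or pink is not meant.

How it is judged:
On the way, in this order (a step that is already met when the one before it is completed fails the run):
1. the bar lies flat across both spring clips, let go (horizontal distance between bar_center and bay below 0.008 m and angle between the x axis of bar_center and the y axis of bay, either way round below 0.12 rad and contact force between bar and the fingers below 0.05 N and z of bar_center in the frame of bay between 0.02 and 0.03 m and angle between bar_center's own z axis and vertical below 0.1 rad and linear speed of bar below 0.02 m/s), for 0.2 s.
2. the bar has been pressed home between the clips, level on the bay floor (horizontal distance between bar_center and bay below 0.008 m and angle between the x axis of bar_center and the y axis of bay, either way round below 0.12 rad and z of bar_center in the frame of bay below 0.0115 m and angle between bar_center's own z axis and vertical below 0.05 rad), for 0.2 s.
3. the lamp's button is pushed down (value of joint lamp_button above 0.0045 m), for 0.05 s.
At the end, for the whole second after the job is handed in: The bar sits between the clips: centre within 8 mm of the bay's centre seen from above, within 0.12 rad (7 deg) of its long axis, no more than 2.5 mm above its home height, level within 0.05 rad, at rest and let go; the lamp's button is up again (all of step 2 and contact force between bar and the fingers below 0.05 N and linear speed of bar below 0.01 m/s and value of joint lamp_button below 0.0015 m); the robot touches nothing.
It fails at once if the ring dish is moved by more than 15 mm (distance of dish from where it was at the start of the episode above 0.015 m).
It fails at once if the lip balm is knocked over or moved by more than 20 mm (angle between balm_center's own z axis and vertical above 0.5 rad or distance of balm_center from where it was at the start of the episode above 0.02 m).
It also fails if it takes over 50 s, if anything falls off the work surface, if the arm or the gripper's body presses on something with over 40 N, if the wrist force passes 120 N, or if a joint passes its speed limit or range.

### The arm

A 7-joint arm with a two-finger parallel gripper is mounted at the origin on the work surface. World frame = base frame: x ahead of the robot, y to its left, z up, the work surface at z = 0. Lengths are in m, angles in rad, forces in N, time in s.
With the tool pointing down it reaches from about 0.4 to 0.85 m from the base axis. Payload 10.4 kg.
Tool frame: the origin (TCP) lies between the finger pads; the fingertips stand 8 mm ahead of it and the grasp point (between the pads) lies 11 mm behind it; z points along the fingers, y is the direction in which the jaws open and shut (so a half turn about z gives the same grasp; the last joint's range is limited). The gripper opens to 85 mm and grips with 20 to 120 N. Pads are 22 mm wide; open, the fingers measure 114 mm over their backs; the gripper's body (76 mm by 85 mm) begins 54 mm behind the grasp point. The pads swing forward as they close: fully open they stand 13 mm farther back than shut.
Start: joints at [-1.271, 0.332, -0.065, 1.46, 0.022, 1.35, -0.088], TCP at [0.198, 0.593, 0.239] pointing down, gripper open.
Joint ranges: [-2.6, 2.6], [-0.5, 2.12], [-1.47, 1.34], [0.16, 2.42], [-1.27, 4.41], [0.06, 2.06], [-2.6, 2.6]. Speed limits (rad/s): [2.22, 2.22, 2.79, 2.79, 3.14, 3.14, 3.14].

### API

Orientations are given as a unit quaternion [x, y, z, w].
In Python, from workcell import manip, camera, camera_params, trace, place_of gives the robot as it stands. The module is installed in compiled form; this text tells all that it offers.
- The arm moves only by the tool move_arm, never from a script. Its argument "steps" is a list of rows, each an object with "offset": the shift along the tool's x, y, z scaled (see below), a list of three; "delta_rot": the turn, a rotation vector about the tool's x, y, z scaled (see below), a list of three. In form: [{"offset": [dx, dy, dz], "delta_rot": [wx, wy, wz]}, ...]. A call has 1 to 20 rows; each row is the pose to reach, as a shift and turn from the pose commanded when the call began, along the tool's axes at that moment; what a row does not reach only later rows make up. The controller multiplies each number of a shift by 0.15 m and each number of a turn by 90 degrees. A row lasts 1/12 s, in which the tool goes at most 41.7 mm and 7.16 degrees, less where a joint would pass 70% of its speed; a pose out of reach is approached as far as the arm can. A call with a number of a shift or a turn outside -1 to 1 is refused whole. A call with a gripper value outside its range is refused whole. "hand" is the gripper's target within -1 to 1 (fully open at 1, half-way at 0, shut at -1), set as the call begins (left out, the last holds). The fingers move at their own pace and stop on an object; "squeeze" is the grip in N (left out, the last holds). Time passes only in rows, so rows that repeat a pose let the fingers close. It gives the time, the measured TCP pose, the force and the opening at its end, in the units of the state.
- manip.get_obs(): the state, without advancing time (a new reading comes with each control period).
- camera(name): name is "scene" or "top"; returns the picture (400x640x3 uint8, red, green, blue); there is no depth.
- camera_params(name): a dict with "fovy" (degrees; the focal length in pixels is half the picture's height over the tangent of half this angle, whatever the lens; pixels are square), "cx", "cy" (the principal point, pixels), "D" ([k1, k2, p1, p2, k3] as OpenCV has them; the pictures are not rectified), "world_from_camera" (4x4, takes a point from camera to world coordinates). Camera axes: x right, y down, z forward; pixel columns grow to the right and rows downward; lengths in m; the calibration is good to about 2 mm. A picture is of the moment at which its call begins. camera_params takes no time and is no camera call.
- manip.hand_in(): hands the job in, once; it reports no verdict.
Trained networks look in the newest picture that a camera, given by its name, has taken for a name from the list of things; names that differ only in an ending like _2 or _b are one class to them, and where a whole thing is asked for, a point or a joint stands for the part that bears it (a point fixed in the world has none). Each returns a list of dicts, best first, with "p" (0 to 1); they miss things now and then, are a little off and sometimes report something else, mostly with a low value. They report only what shows in the picture. A call takes as long as a camera call. They do not tell look-alikes from the thing itself.
- trace(camera, label): "mask" (400x640 bool, what is visible of it) and "extent" ([left, top, right, bottom] in pixels, round what is visible of it).
- place_of(camera, label): "uv" ([column, row] in pixels: a listed point, or the origin of a listed thing).
The state is a dict: "clock": time; "joint_pos": joint angles; "joint_velocities": joint speeds; "tau": joint torques, N m; "position": TCP position; "ee_rot": TCP orientation; "ft_force": force on the tool from outside, world axes, zero at the start; "torque": the same for the moment, N m; "grip_width": opening from 0.0 (shut) to 1.0 (fully open).
Only numpy, scipy, OpenCV 4.12 (cv2) and the standard library are available. Lean on these libraries where they do the work, as an engineer would, in place of code of your own. Each camera call takes 0.05 s, during which the arm holds its last target.

## Working session

There is one attempt and no reset: what is moved stays moved. The work goes in short steps, Python scripts to look and compute and a tool call to move; the robot and the scene stay as the last step left them, time stands still between calls to the robot, and variables do not carry over. Pictures are saved under pics/ and viewed, and the job is handed in when it is done.

Besides the shell and the picture viewer there is one more tool, called after "Request:" as name([rows], argument=value, ...), one row to a line, values as JSON. move_arm: Moves the arm, as the interface text tells. Its arguments: {"type":"object","properties":{"steps":{"type":"array"},"hand":{"type":"number"},"squeeze":{"type":"number"}},"required":["steps"]}

```bash
mkdir -p pics
cat > h.py <<'E'
import numpy as np, cv2
from workcell import manip, camera, camera_params, trace, place_of
def save(n,im): cv2.imwrite('pics/'+n, cv2.cvtColor(im,cv2.COLOR_RGB2BGR))
def K(c):
    p=camera_params(c); f=200/np.tan(np.radians(p['fovy'])/2)
    return np.array([[f,0,p['cx']],[0,f,p['cy']],[0,0,1]]),np.array(p['D'],float),np.array(p['world_from_camera'])
def ray(c,uv):
    k,d,T=K(c); q=cv2.undistortPoints(np.array([[uv]],float),k,d)[0,0]
    return T[:3,3],T[:3,:3]@np.array([q[0],q[1],1])
def atz(c,uv,z):
    o,r=ray(c,uv); return o+r*(z-o[2])/r[2]
def tri(uv1,uv2,c1='scene',c2='top'):
    o1,r1=ray(c1,uv1);o2,r2=ray(c2,uv2);r1=r1/np.linalg.norm(r1);r2=r2/np.linalg.norm(r2)
    A=np.stack([r1,-r2],1);s=np.linalg.lstsq(A,o2-o1,rcond=None)[0]
    a=o1+s[0]*r1;b=o2+s[1]*r2
    return (a+b)/2,np.linalg.norm(a-b)
def proj(c,P):
    k,d,T=K(c);W=np.linalg.inv(T)
    return cv2.projectPoints(np.array(P,float).reshape(-1,3),cv2.Rodrigues(W[:3,:3])[0],W[:3,3],k,d)[0][:,0]
E
python3 - <<'E'
from h import *
np.set_printoptions(precision=4,suppress=True)
for c in ['scene','top']:
    save(c+'0.png',camera(c)); k,d,T=K(c); print(c,k[0,0],d,T)
    for l in ['bar_center','bay','bead_left','bead_right','lamp_button_top','tray','opener','fob','dish','balm_center','rack','bar']:
        print(l,[(np.round(r['uv'],1),round(r['p'],2)) for r in place_of(c,l)][:4])
print(manip.get_obs())
E
```

```text
scene 409.7693054872932 [0.0241 0.     0.     0.     0.    ] [[ 0.8362  0.3974 -0.378   0.9726]
 [ 0.5481 -0.5824  0.6003 -0.5127]
 [ 0.0184 -0.7092 -0.7048  0.8378]
 [ 0.      0.      0.      1.    ]]
bar_center [(array([345. , 174.1]), 0.76), (array([394.8, 152.6]), 0.72), (array([384.7, 201.1]), 0.61)]
bay [(array([251. , 281.5]), 0.65)]
bead_left [(array([262.1, 263.1]), 0.48)]
bead_right [(array([346.5, 174. ]), 0.52), (array([230.1, 297.3]), 0.48)]
lamp_button_top [(array([205.6, 308.7]), 0.54)]
tray [(array([322.8, 170.8]), 0.86), (array([320. , 172.2]), 0.64)]
opener [(array([232.2, 296.1]), 0.64), (array([300.1, 161.4]), 0.47)]
fob [(array([319.2, 169.4]), 0.69)]
dish [(array([289. , 247.5]), 0.69)]
balm_center [(array([303.2, 264.5]), 0.51)]
rack [(array([264.2, 290.1]), 0.57)]
bar [(array([389.2, 207.2]), 0.71), (array([343.3, 179.5]), 0.66), (array([394.7, 150.6]), 0.49)]
top 470.1729136103342 [-0.0482  0.      0.      0.      0.    ] [[-0.0001 -0.9937  0.1119  0.4085]
 [-0.9999 -0.0018 -0.0167  0.13  ]
 [ 0.0168 -0.1119 -0.9936  1.2714]
 [ 0.      0.      0.      1.    ]
[... 414 characters left out ...]
y([376.3, 175.2]), 0.51), (array([355.6, 204.4]), 0.2)]
rack [(array([399.5, 196. ]), 0.79)]
bar [(array([166.8, 184. ]), 0.88), (array([242.3, 209.5]), 0.76), (array([253.9, 153.5]), 0.72)]
{'clock': 1.3, 'joint_pos': array([-1.2706,  0.3322, -0.0647,  1.4601,  0.0216,  1.3499, -0.0885]), 'joint_velocities': array([ 0.001 , -0.0004, -0.0003, -0.0003,  0.0005, -0.0022, -0.0009]), 'tau': array([  0.    , -62.5232,   0.0488, -39.1836,   0.0164,   0.0019,
         0.    ]), 'position': array([0.1982, 0.5927, 0.2393]), 'ee_rot': array([ 0.1607,  0.987 ,  0.    , -0.    ]), 'ft_force': array([0.2852, 0.0172, 0.0467]), 'torque': array([-0.0597, -0.0025,  0.0164]), 'grip_width': 1.0020723873094561}
```

View pics/scene0.png

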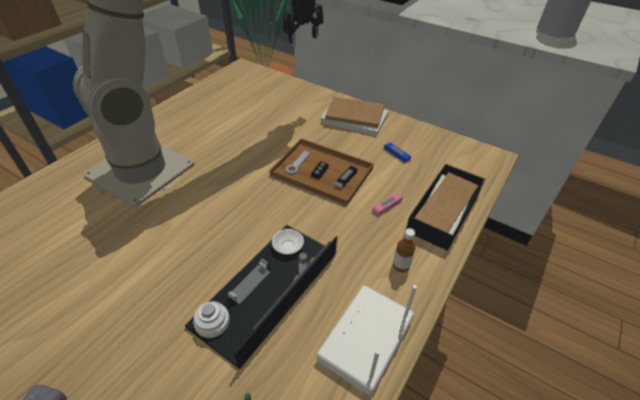

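View pics/top0.png

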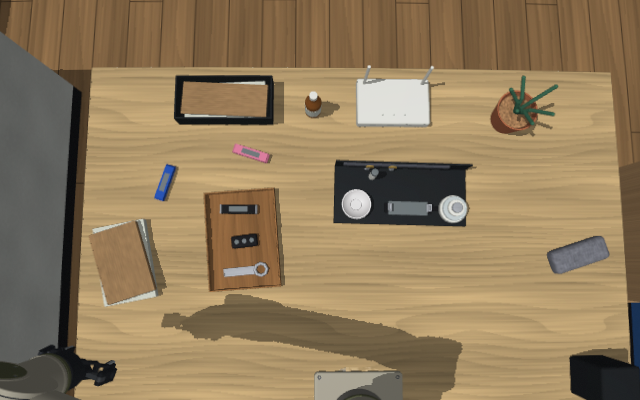

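Run:
```python
import cv2
a=cv2.imread('pics/top0.png')
cv2.imwrite('pics/c1.png',cv2.resize(a[130:300,130:330],None,fx=3,fy=3,interpolation=2))
cv2.imwrite('pics/c2.png',cv2.resize(a[140:250,310:490],None,fx=4,fy=4,interpolation=2))
a=cv2.imread('pics/scene0.png')
cv2.imwrite('pics/c3.png',cv2.resize(a[120:250,250:430],None,fx=4,fy=4,interpolation=2))
cv2.imwrite('pics/c4.png',cv2.resize(a[220:340,170:350],None,fx=4,fy=4,interpolation=2))
```

```text
(no output)
```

View pics/c1.png

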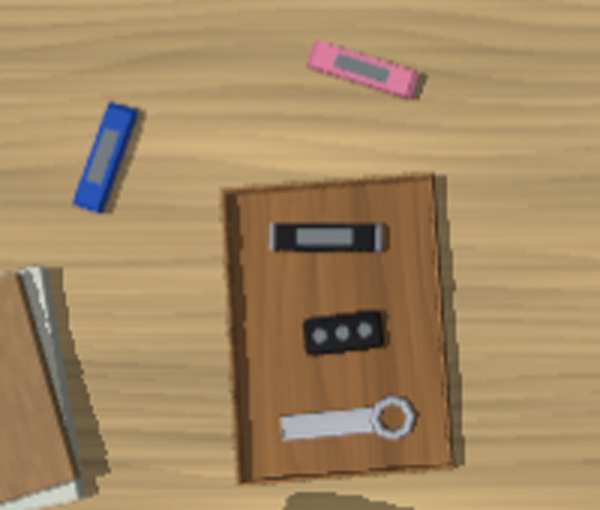

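View pics/c2.png

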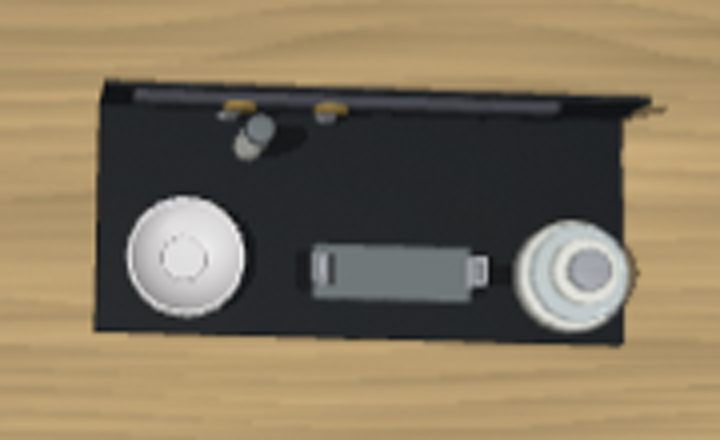

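View pics/c3.png

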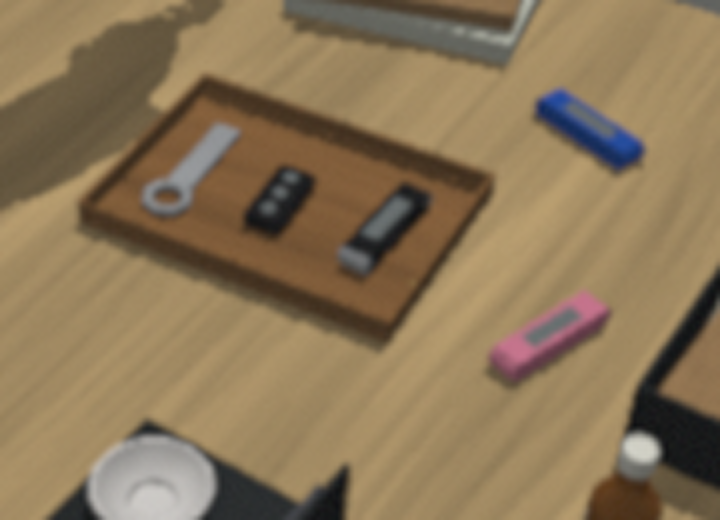

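View pics/c4.png

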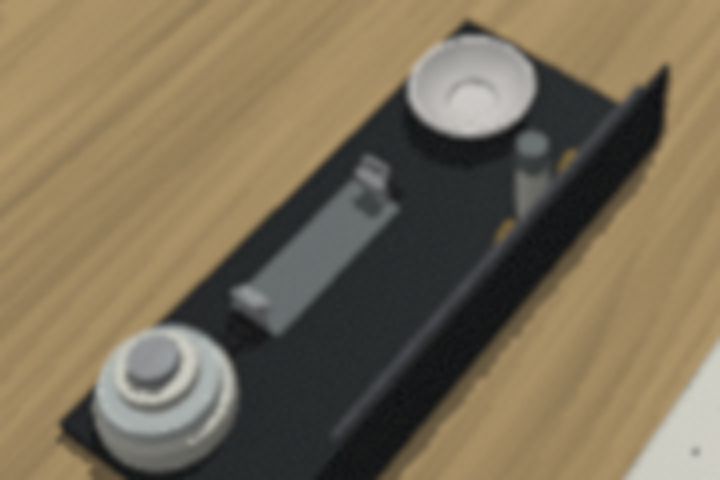

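```bash
cat > fit.py <<'E'
from h import *
from scipy.optimize import least_squares
np.set_printoptions(precision=4,suppress=True)
def rot(y): c,s=np.cos(y),np.sin(y); return np.array([[c,-s,0],[s,c,0],[0,0,1]])
def barpts(p):
    x,y,z,yaw=p; P=[]
    for sx in(1,-1):
        for sy in(1,-1):
            for a,b in((45,0),(50,5),(50,13),(45,18)): P.append([sx*a,sy*12,b])
    return np.array(P)/1000@rot(yaw).T+[x,y,z]
def feat(m):
    M=cv2.moments(m.astype(np.uint8),True);a=M['m00'];
    return np.array([M['m10']/a,M['m01']/a,np.sqrt(M['mu20']/a),np.sqrt(M['mu02']/a),M['mu11']/a/10])
def featpoly(uv,s=8):
    m=np.zeros((400*s,640*s),np.uint8); h=cv2.convexHull(((uv+.5)*s).astype(np.float32).round().astype(np.int32))
    cv2.fillConvexPoly(m,h,1); f=feat(m); return np.array([(f[0]+.5)/s-.5,(f[1]+.5)/s-.5,f[2]/s,f[3]/s,f[4]/s/s])
E
python3 - <<'E'
from fit import *
for c in ['scene','top']:
    im=camera(c)
    rs=trace(c,'bar')
    for i,r in enumerate(rs): print(c,r['p'],r['extent'],r['mask'].sum(),feat(r['mask']))
    np.savez(c+'_bar.npz',*[r['mask'] for r in rs])
    for l in ['rack','balm_center','dish','lamp_button_top']:
        for r in trace(c,l)[:2]: print(c,l,r['p'],r['extent'],feat(r['mask'])[:2])
E
```

```text
scene 0.77 [333.8, 165.2, 359.4, 185.9] 222 [345.7027 176.3153   5.3231   5.2556  -2.1487]
scene 0.75 [383.3, 138.1, 410.1, 164.3] 247 [396.8259 151.3806   6.7011   4.7318   2.4556]
scene 0.65 [372.1, 193.3, 405.7, 217.0] 335 [387.6896 202.8358   7.908    5.2165  -3.08  ]
scene rack 0.91 [185.7, 226.4, 337.7, 367.5] [258.1973 298.5834]
scene dish 0.95 [272.6, 230.2, 302.9, 252.7] [287.93   240.5217]
scene lamp_button_top 0.27 [336.0, 167.1, 359.1, 184.8] [346.2409 175.9636]
top 0.91 [237.1, 143.4, 271.4, 162.4] 357 [250.9048 152.7227   9.9154   4.0926   2.7962]
top 0.82 [155.6, 167.0, 176.7, 200.9] 438 [164.2397 183.2534   4.9986  10.0231  -3.4348]
top 0.67 [222.7, 204.3, 256.7, 212.8] 361 [237.9501 208.4488  10.4382   2.834   -0.0127]
top rack 0.74 [333.4, 160.4, 472.6, 224.4] [403.7585 191.7989]
top balm_center 0.65 [334.3, 157.8, 472.5, 223.3] [403.4266 191.9851]
top balm_center 0.39 [371.7, 168.5, 376.5, 180.4] [373.2059 173.1471]
top dish 0.86 [341.8, 187.7, 373.5, 218.7] [356.0442 203.0793]
```

```bash
cat > f2.py <<'E'
from fit import *
m={c:np.load(c+'_bar.npz') for c in('scene','top')}
ft=[('scene',feat(m['scene']['arr_0'])),('top',feat(m['top']['arr_2']))]
def res(p):
    return np.concatenate([(featpoly(proj(c,barpts(p)))-f)*[1,1,.3,.3,.3] for c,f in ft])
P,g=tri(ft[0][1][:2],ft[1][1][:2]); print('tri',P,g)
r=least_squares(res,[P[0],P[1],.004,1.57],diff_step=1e-3,x_scale=[.01,.01,.01,.1]); print('bar',r.x,r.fun)
bar=r.x
obs={'top':[((-80,180,12),(333.4,222.7)),((-80,-180,12),(465.7,226.3)),((80,180,72),(336.5,160)),((-35,-140,64),(457.5,207.2))],
'scene':[((-80,-180,12),(185.5,326)),((-80,180,12),(286.7,225.5)),((80,180,72),(336.5,236.5)),((-35,-140,64),(208.2,310.5))]}
def rr(p):
    o=[]
    for c in obs:
        X=np.array([a for a,b in obs[c]])/1000@rot(p[3]).T+p[:3]
        o.append(proj(c,X)-[b for a,b in obs[c]])
    return np.concatenate(o)
s=least_squares(lambda p:rr(p).ravel(),[.55,-.03,0,0],loss='soft_l1');print('rack',s.x);print(rr(s.x))
rk=s.x
R=lambda q:np.array(q)/1000@rot(rk[3]).T+rk[:3]
for n,q in dict(bay=(-35,-20,14),btn=(-35,-140,64),bl=(-35,34,31),br=(-35,-74,31)).items(): print(n,R(q))
for c,f in(('scene','scene0.png'),('top','top0.png')):
    im=cv2.imread('pics/'+f);S=4
    im=cv2.resize(im,None,fx=S,fy=S,interpolation=2)
    d=lambda uv:tuple(((np.array(uv)+.5)*S).astype(int))
    b=proj(c,barpts(bar))
    for i in range(0,16,4):
        for j in range(3): cv2.line(im,d(b[i+j]),d(b[i+j+1]),(0,255,0),1)
        for k in range(4): cv2.line(im,d(b[k+(0 if i<8 else 8)]),d(b[k+(4 if i<8 else 12)]),(0,255,0),1)
    for k in(0,3):
        for a in (0,4): cv2.line(im,d(b[a+k]),d(b[a+8+k]),(0,255,0),1)
    for q in [((-80,180,12),(-80,-180,12)),((80,180,72),(80,-180,72)),((-80,180,12),(80,180,12)),((-80,-180,12),(80,-180,12)),((-35,30,14),(-35,-70,14)),((-44,34,31),(-26,34,31)),((-44,-74,31),(-26,-74,31)),((-49,-140,64),(-21,-140,64)),((-35,-154,64),(-35,-126,64))]:
        u=proj(c,R(q));cv2.line(im,d(u[0]),d(u[1]),(0,0,255),1)
    w={'scene':[(250,130),(170,220)],'top':[(190,160),(310,140)]}[c]
    for i,(x,y) in enumerate(w): cv2.imwrite(f'pics/ov_{c}{i}.png',im[y*S:(y+130)*S,x*S:(x+180)*S])
E
python3 f2.py
python3 - <<'E'
import cv2,numpy as np
a=[[cv2.imread(f'pics/ov_{c}{i}.png') for i in(0,1)] for c in('scene','top')]
for i in(0,1): cv2.imwrite(f'pics/ovc{i}.png',cv2.resize(np.vstack([a[0][i],a[1][i]]),None,fx=.57,fy=.57,interpolation=3))
E
```

```text
tri [0.5425 0.3199 0.01  ] 0.001718324534962769
bar [0.5429 0.3194 0.004  1.5684] [ 0.153  -0.2747  0.106   0.1518 -0.1051  0.235   0.0514  0.1309 -0.0188
  0.0206]
rack [ 0.5817 -0.1192 -0.0074 -0.0243]
[[ 0.1029 -0.2092]
 [-0.3799 -0.5217]
 [-0.5575 -0.2909]
 [-0.8517 -0.2915]
 [-1.7068 -0.0794]
 [-0.813  -0.5932]
 [ 0.0907  0.6333]
 [-0.1737  0.141 ]]
bay [ 0.5462 -0.1383  0.0066]
btn [ 0.5433 -0.2583  0.0566]
bl [ 0.5475 -0.0844  0.0236]
br [ 0.5449 -0.1923  0.0236]
```

View pics/ov_scene0.png

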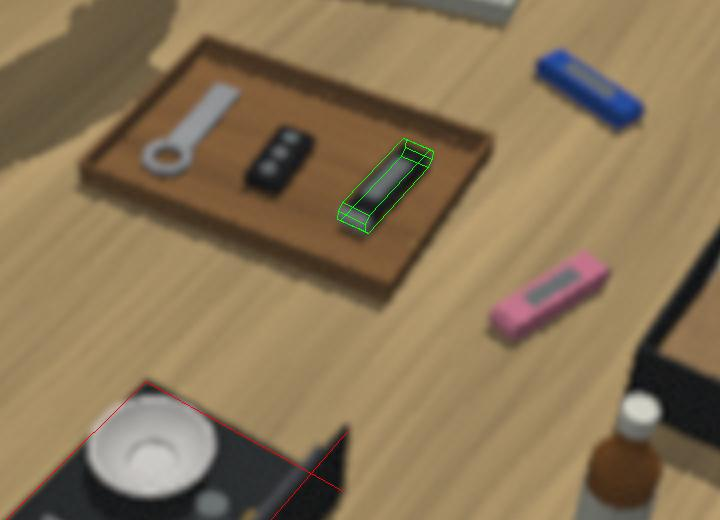

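View pics/ov_scene1.png

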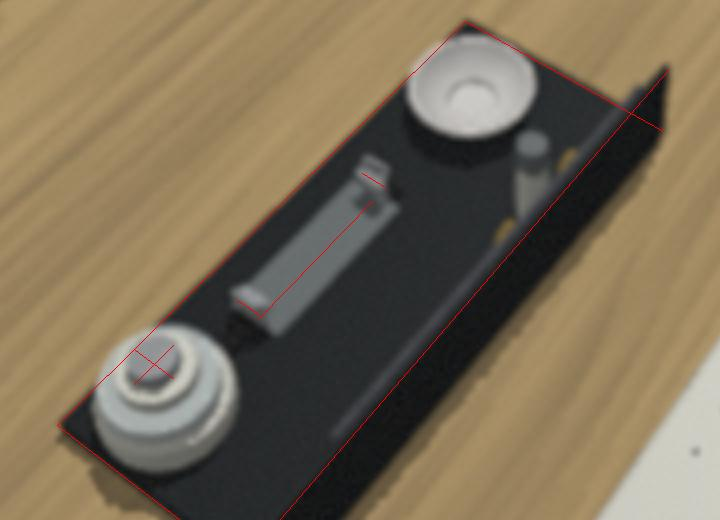

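View pics/ov_top0.png

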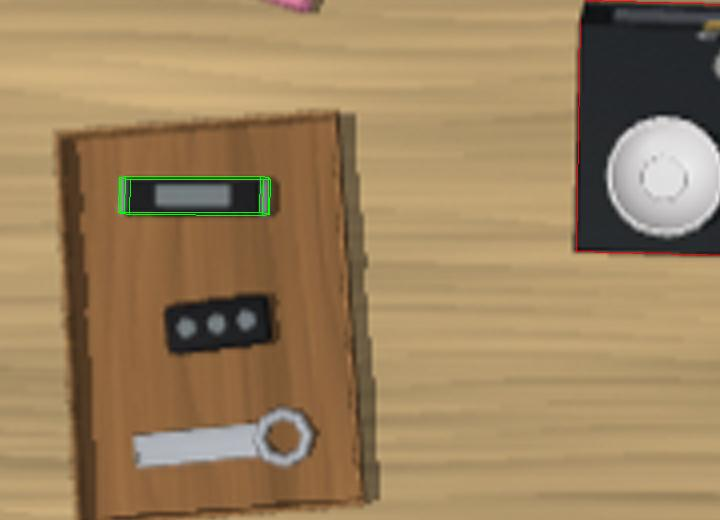

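View pics/ov_top1.png

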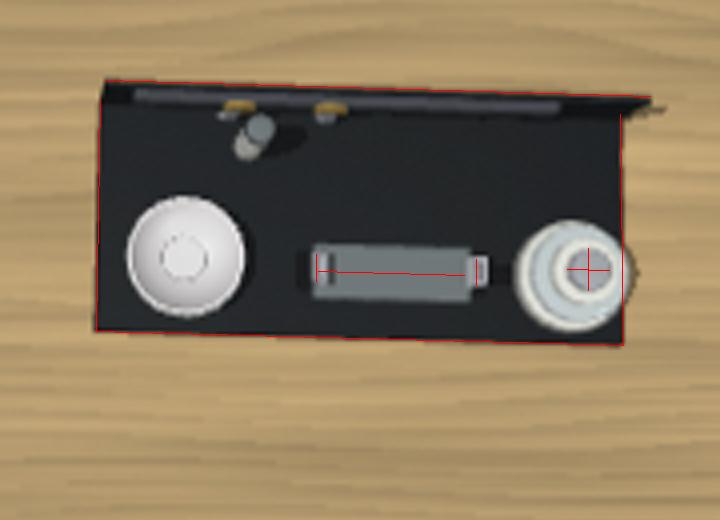

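```bash
cat >> h.py <<'E'
from scipy.spatial.transform import Rotation as Ro
def plan(P,ang=0.,cmd=None):
    """TCP target P, tool z down, tool y at world angle ang"""
    o=manip.get_obs(); R0=Ro.from_quat(o['ee_rot']); p0=o['position']
    y=np.array([np.cos(ang),np.sin(ang),0]);z=np.array([0,0,-1.]);x=np.cross(y,z)
    Rt=Ro.from_matrix(np.stack([x,y,z],1))
    off=R0.inv().apply(np.array(P)-p0)/.15; rv=(R0.inv()*Rt).as_rotvec()/(np.pi/2)
    print('t',o['clock'],'pos',p0.round(4),'F',o['ft_force'].round(2),'w',round(float(o['grip_width']),3),'off',off.round(3),'rot',rv.round(3))
E
sed -i 's/\[.55,-.03,0,0\],loss/[.58,-.12,0,0],bounds=([0,-1,-.0005,-1],[1,1,.0005,1]),loss/' f2.py; python3 f2.py; python3 -c "
from h import *
plan([.543,.319,.2],0)"
```

```text
tri [0.5425 0.3199 0.01  ] 0.001718324534962769
bar [0.5429 0.3194 0.004  1.5684] [ 0.153  -0.2747  0.106   0.1518 -0.1051  0.235   0.0514  0.1309 -0.0188
  0.0206]
rack [ 0.5829 -0.1198 -0.0005 -0.0216]
[[ 0.5349 -0.6909]
 [ 0.7322 -1.3395]
 [-0.2635 -1.1374]
 [ 0.2119 -1.2025]
 [-2.0933 -0.936 ]
 [-0.859  -1.9822]
 [ 0.4202 -0.9442]
 [-0.3998 -0.9203]]
bay [ 0.5475 -0.139   0.0135]
btn [ 0.5449 -0.259   0.0635]
bl [ 0.5487 -0.0851  0.0305]
br [ 0.5464 -0.193   0.0305]
t 1.9 pos [0.1982 0.5927 0.2393] F [-0.57  0.12  1.19] w 0.998 off [-2.759 -1.002  0.262] rot [ 0.    -0.     0.795]
```

Request:
move_arm([
  {"offset":[-0.3,-0.1,0],"delta_rot":[0,0,0.08]},
  {"offset":[-0.6,-0.2,0],"delta_rot":[0,0,0.16]},
  {"offset":[-0.9,-0.32,0],"delta_rot":[0,0,0.24]},
  {"offset":[-1,-0.36,0],"delta_rot":[0,0,0.32]},
  {"offset":[-1,-0.36,0],"delta_rot":[0,0,0.4]},
  {"offset":[-1,-0.36,0],"delta_rot":[0,0,0.48]},
  {"offset":[-1,-0.36,0],"delta_rot":[0,0,0.56]},
  {"offset":[-1,-0.36,0],"delta_rot":[0,0,0.64]},
  {"offset":[-1,-0.36,0],"delta_rot":[0,0,0.72]},
  {"offset":[-1,-0.36,0],"delta_rot":[0,0,0.795]},
  {"offset":[-1,-0.36,0],"delta_rot":[0,0,0.795]},
], hand=1)

```text
clock: 2.82
position: [0.3233, 0.494, 0.2393]
ee_rot: [0.709, 0.705, 0.0, -0.0]
ft_force: [0.5, -0.5, 0.0]
grip_width: 1.003
```

```bash
python3 -c "
from h import *
plan([.543,.319,.2],0)"
```

```text
t 2.8167 pos [0.3233 0.494  0.2393] F [ 0.5  -0.52  0.02] w 1.003 off [-1.157  1.472  0.262] rot [ 0.    -0.    -0.004]
```

Request:
move_arm([
  {"offset":[-0.16,0.2,0],"delta_rot":[0,0,0]},
  {"offset":[-0.32,0.4,0],"delta_rot":[0,0,0]},
  {"offset":[-0.48,0.6,0.1],"delta_rot":[0,0,0]},
  {"offset":[-0.64,0.8,0.2],"delta_rot":[0,0,0]},
  {"offset":[-0.79,1.0,0.262],"delta_rot":[0,0,0]},
  {"offset":[-0.79,1.0,0.262],"delta_rot":[0,0,0]},
])

```text
clock: 3.32
position: [0.4791, 0.3675, 0.198]
ee_rot: [0.709, 0.705, -0.001, 0.002]
ft_force: [-0.4, -1.4, 0.2]
grip_width: 0.999
```

```bash
python3 -c "
from h import *
plan([.543,.319,.1],0)"
```

```text
t 3.3167 pos [0.4791 0.3675 0.198 ] F [-0.39 -1.37  0.22] w 0.999 off [-0.318  0.428  0.655] rot [ 0.001  0.003 -0.004]
```

Request:
move_arm([
  {"offset":[-0.16,0.21,0.2],"delta_rot":[0,0,-0.004]},
  {"offset":[-0.318,0.428,0.4],"delta_rot":[0,0,-0.004]},
  {"offset":[-0.318,0.428,0.655],"delta_rot":[0,0,-0.004]},
  {"offset":[-0.318,0.428,0.655],"delta_rot":[0,0,-0.004]},
  {"offset":[-0.318,0.428,0.655],"delta_rot":[0,0,-0.004]},
])

```text
clock: 3.73
position: [0.5362, 0.3259, 0.0987]
ee_rot: [0.705, 0.71, -0.003, -0.0]
ft_force: [-0.2, 0.8, 0.2]
grip_width: 1.001
```

```bash
python3 -c "
from h import *
plan([.543,.319,.014],0)
a=camera('top');b=camera('scene')
z=lambda im,x,y:cv2.resize(im[y:y+130,x:x+150],None,fx=4,fy=4,interpolation=2)
save('g_top.png',z(a,170,140));save('g_sc.png',z(b,280,100))
print(proj('top',[manip.get_obs()['position'],[.543,.319,.022]]),proj('scene',[manip.get_obs()['position']]))"
```

```text
t 3.7333 pos [0.5362 0.3259 0.0987] F [-0.23  0.83  0.17] w 1.001 off [-0.045  0.047  0.565] rot [-0.003  0.002  0.004]
[[228.91661158 206.91664177]
 [237.81353921 208.05608638]] [[348.05493414 149.85075702]]
```

View pics/g_top.png

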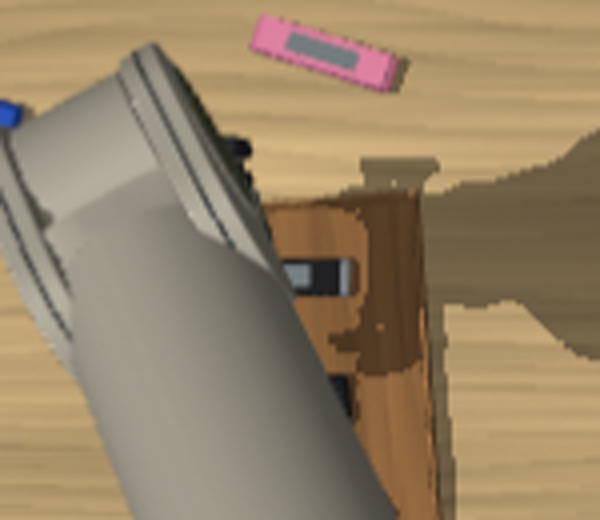

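View pics/g_sc.png

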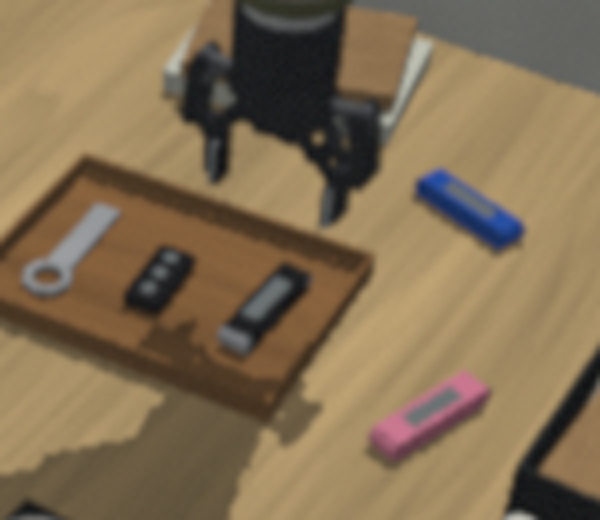

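Request:
move_arm([
  {"offset":[-0.045,0.047,0.2],"delta_rot":[0,0,0.004]},
  {"offset":[-0.045,0.047,0.2],"delta_rot":[0,0,0.004]},
  {"offset":[-0.045,0.047,0.2],"delta_rot":[0,0,0.004]},
  {"offset":[-0.045,0.047,0.2],"delta_rot":[0,0,0.004]},
  {"offset":[-0.045,0.047,0.2],"delta_rot":[0,0,0.004]},
  {"offset":[-0.045,0.047,0.2],"delta_rot":[0,0,0.004]},
], hand=0)

```text
clock: 4.33
position: [0.5448, 0.322, 0.0734]
ee_rot: [0.707, 0.707, 0.001, -0.0]
ft_force: [0.2, 0.1, -0.4]
grip_width: 0.502
```

```bash
python3 -c "
from h import *
plan([.543,.319,.014],0)
b=camera('scene')
z=lambda im,x,y:cv2.resize(im[y:y+130,x:x+150],None,fx=4,fy=4,interpolation=2)
save('g_sc2.png',z(b,280,100))
print(proj('scene',[manip.get_obs()['position'],[.543,.319,.022],[.543,.319,.004]]))"
```

```text
t 4.3333 pos [0.5448 0.322  0.0734] F [ 0.24  0.11 -0.35] w 0.502 off [-0.021 -0.013  0.396] rot [ 0.001 -0.001  0.   ]
[[348.33320552 160.12960527]
 [346.2234979  173.53196471]
 [345.83907627 177.9780282 ]]
```

View pics/g_sc2.png

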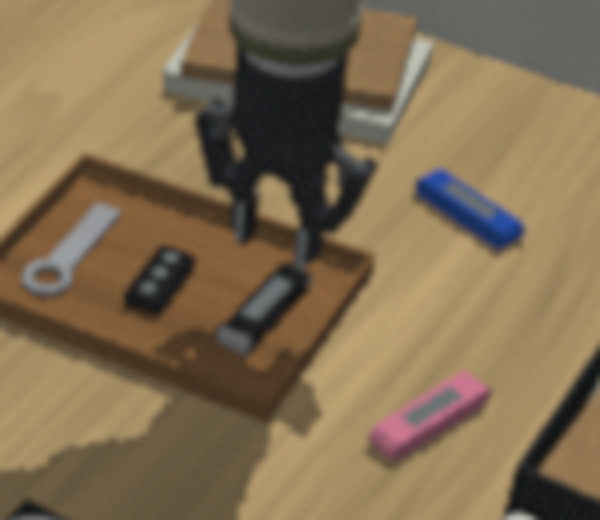

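Request:
move_arm([
  {"offset":[-0.03,-0.022,0.1],"delta_rot":[0,0,0]},
  {"offset":[-0.03,-0.022,0.2],"delta_rot":[0,0,0]},
  {"offset":[-0.03,-0.022,0.3],"delta_rot":[0,0,0]},
  {"offset":[-0.03,-0.022,0.3],"delta_rot":[0,0,0]},
  {"offset":[-0.03,-0.022,0.3],"delta_rot":[0,0,0]},
])

```text
clock: 4.8
position: [0.5409, 0.3164, 0.0268]
ee_rot: [0.707, 0.707, -0.0, -0.0]
ft_force: [-0.1, -0.2, 0.8]
grip_width: 0.502
```

```bash
python3 -c "
from h import *
plan([.5415,.317,.014],0)
b=camera('scene')
z=lambda im,x,y:cv2.resize(im[y:y+65,x:x+90],None,fx=8,fy=8,interpolation=2)
save('g_sc3.png',z(b,300,140))"
```

```text
t 4.8 pos [0.5409 0.3164 0.0268] F [-0.08 -0.23  0.75] w 0.502 off [0.004 0.004 0.085] rot [-0.  0. -0.]
```

View pics/g_sc3.png

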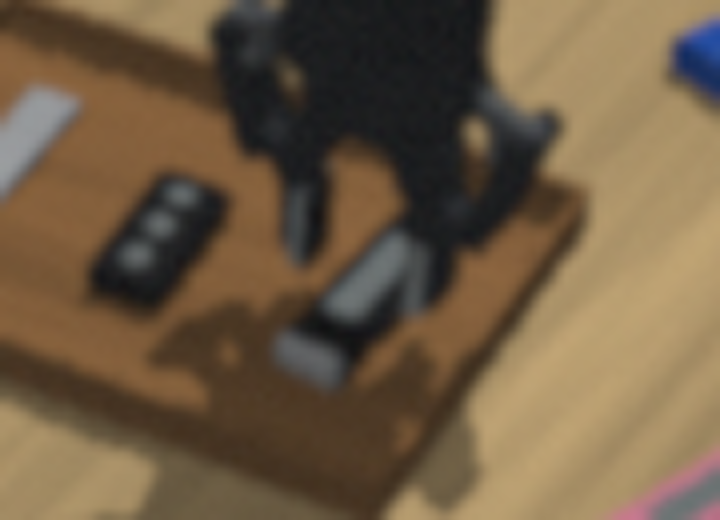

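Request:
move_arm([
  {"offset":[0,0,0.045],"delta_rot":[0,0,0]},
  {"offset":[0,0,0.085],"delta_rot":[0,0,0]},
  {"offset":[0,0,0.085],"delta_rot":[0,0,0]},
  {"offset":[0,0,0.085],"delta_rot":[0,0,0]},
])

```text
clock: 5.18
position: [0.541, 0.3163, 0.0137]
ee_rot: [0.707, 0.707, -0.0, -0.0]
ft_force: [0.2, -0.7, 1.0]
grip_width: 0.502
```

Request:
move_arm([
  {"offset":[0,0,0],"delta_rot":[0,0,0]},
  {"offset":[0,0,0],"delta_rot":[0,0,0]},
  {"offset":[0,0,0],"delta_rot":[0,0,0]},
  {"offset":[0,0,0],"delta_rot":[0,0,0]},
  {"offset":[0,0,0],"delta_rot":[0,0,0]},
  {"offset":[0,0,0],"delta_rot":[0,0,0]},
], hand=-1, squeeze=40)

```text
clock: 5.68
position: [0.5415, 0.3166, 0.0145]
ee_rot: [0.707, 0.707, 0.0, 0.0]
ft_force: [-0.9, -0.4, 5.3]
grip_width: 0.27
```

```bash
python3 -c "
from h import *
plan([.5415,.317,.014],0)
b=camera('scene')
z=lambda im,x,y:cv2.resize(im[y:y+65,x:x+90],None,fx=8,fy=8,interpolation=2)
save('g_sc4.png',z(b,300,140))"
```

```text
t 5.6833 pos [0.5415 0.3166 0.0145] F [-0.92 -0.38  5.31] w 0.27 off [ 0.003 -0.     0.003] rot [ 0.    -0.    -0.001]
```

View pics/g_sc4.png

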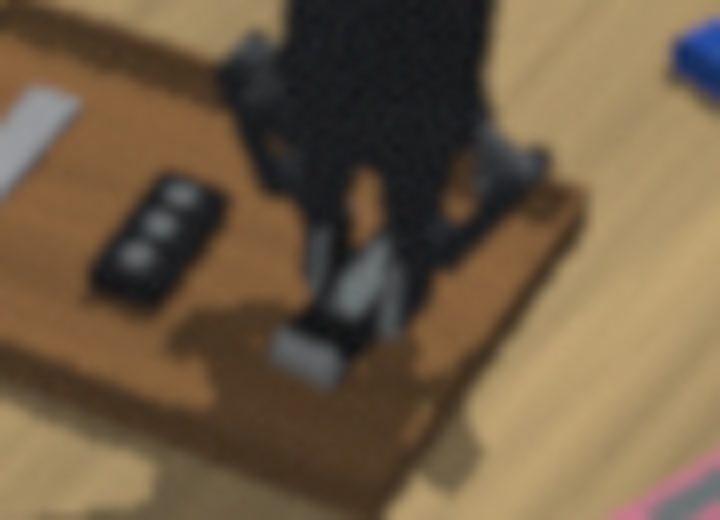

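Request:
move_arm([
  {"offset":[0,0,-0.1],"delta_rot":[0,0,0]},
  {"offset":[0,0,-0.3],"delta_rot":[0,0,0]},
  {"offset":[0,0,-0.55],"delta_rot":[0,0,0]},
  {"offset":[0,0,-0.8],"delta_rot":[0,0,0]},
  {"offset":[-0.2,0,-0.8],"delta_rot":[0,0,0]},
  {"offset":[-0.4,0,-0.8],"delta_rot":[0,0,0]},
  {"offset":[-0.6,0,-0.8],"delta_rot":[0,0,0]},
  {"offset":[-0.8,0,-0.8],"delta_rot":[0,0,0]},
  {"offset":[-1,0.02,-0.8],"delta_rot":[0,0,0]},
])

```text
clock: 6.48
position: [0.5432, 0.165, 0.1336]
ee_rot: [0.707, 0.707, -0.0, -0.0]
ft_force: [-0.3, -0.4, -1.0]
grip_width: 0.27
```

Request:
move_arm([
  {"offset":[-0.2,0,0],"delta_rot":[0,0,0]},
  {"offset":[-0.4,0,0],"delta_rot":[0,0,0]},
  {"offset":[-0.6,0,0],"delta_rot":[0,0,0]},
  {"offset":[-0.8,0,0],"delta_rot":[0,0,0]},
  {"offset":[-1,0.02,0],"delta_rot":[0,0,0]},
])

```text
clock: 6.9
position: [0.5461, 0.015, 0.1336]
ee_rot: [0.707, 0.707, -0.0, -0.0]
ft_force: [1.0, 0.4, -0.4]
grip_width: 0.267
```

```bash
python3 -c "
from h import *
plan([.547,-.139,.09],-.022)"
```

```text
t 6.9 pos [0.5461 0.015  0.1336] F [ 0.98  0.4  -0.44] w 0.267 off [-1.026  0.007  0.291] rot [-0.001 -0.     0.014]
```

Request:
move_arm([
  {"offset":[-0.2,0,0],"delta_rot":[0,0,0]},
  {"offset":[-0.4,0,0],"delta_rot":[0,0,0]},
  {"offset":[-0.6,0,0],"delta_rot":[0,0,0]},
  {"offset":[-0.8,0,0],"delta_rot":[0,0,0.014]},
  {"offset":[-1,0.007,0],"delta_rot":[0,0,0.014]},
  {"offset":[-1,0.007,0.1],"delta_rot":[0,0,0.014]},
  {"offset":[-1,0.007,0.2],"delta_rot":[0,0,0.014]},
  {"offset":[-1,0.007,0.29],"delta_rot":[0,0,0.014]},
  {"offset":[-1,0.007,0.29],"delta_rot":[0,0,0.014]},
  {"offset":[-1,0.007,0.29],"delta_rot":[0,0,0.014]},
])

```text
clock: 7.73
position: [0.5473, -0.1335, 0.0899]
ee_rot: [0.715, 0.699, -0.001, -0.001]
ft_force: [0.2, -0.7, -0.0]
grip_width: 0.277
```

```bash
python3 -c "
from h import *
plan([.547,-.139,.09],-.022)
z=lambda im,x,y:cv2.resize(im[y:y+120,x:x+150],None,fx=5,fy=5,interpolation=2)
save('p_sc.png',z(camera('scene'),180,210));save('p_top.png',z(camera('top'),330,140))
p=manip.get_obs()['position']
for c in('scene','top'): print(proj(c,[p+[0,s*.05,d] for s in(1,-1) for d in(-.010,.003)]))
"
```

```text
t 7.7333 pos [ 0.5473 -0.1335  0.0899] F [ 0.24 -0.71 -0.02] w 0.277 off [-0.037 -0.001 -0.   ] rot [-0.001 -0.    -0.   ]
[[261.59116878 249.79009621]
 [261.13788289 246.26932271]
 [232.38487941 280.11278157]
 [231.59998879 276.65993803]]
[[392.12970147 203.78534787]
 [393.03547138 203.18823465]
 [430.8553859  203.86268866]
 [432.1744362  203.26827372]]
```

View pics/p_sc.png

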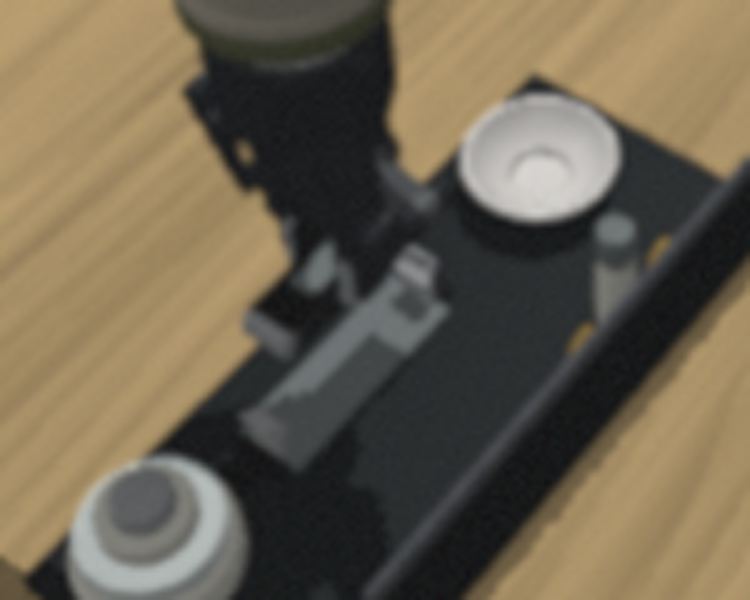

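View pics/p_top.png

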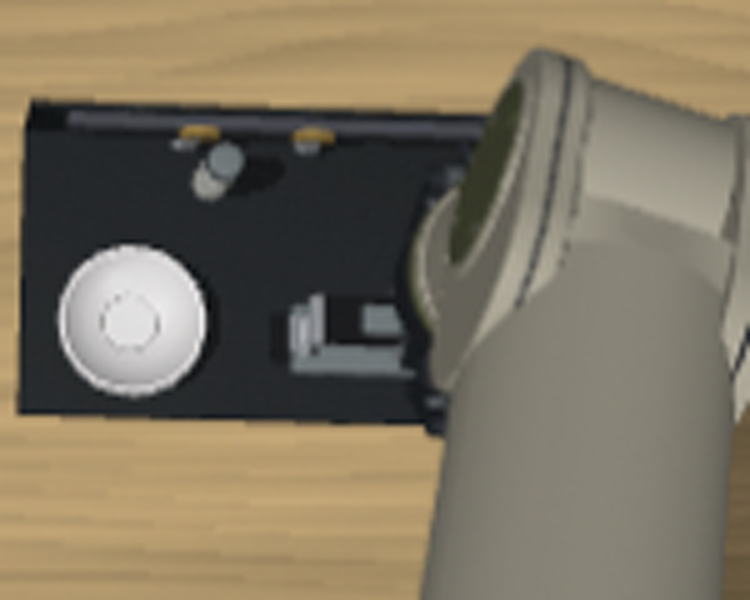

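```bash
python3 -c "
from h import *
np.set_printoptions(precision=4,suppress=True)
print('bay top',atz('top',(410.2,209.4),.014),'scene',atz('scene',(251,281.5),.014),tri((251,281.5),(410.2,209.4)))
# plate measured
print('plate mid top',atz('top',(407.6,207.4),.014))
# plate corners scene c4
for z,n in(((400,210),'a'),((278,335),'b')): 
  uv=(170+z[0]/4-.375,220+z[1]/4-.375);print(n,uv,atz('scene',uv,.014))
for n,z in dict(l0=(313,243),l1=(313,299),r0=(471,247),r1=(471,301)).items():
  uv=(310+z[0]/4-.375,140+z[1]/4-.375);print(n,uv,atz('top',uv,.014))
for n,uv,z in (('btn',(310+590/4-.375,140+269/4-.375),.064),('nearL',(333.0,222.3),.012),('nearR',(465.3,225.9),.012)): print(n,atz('top',uv,z))
for n,uv,z in (('btn',(207.9,310.1),.064),('nearL',(286.3,225.1),.012),('nearR',(185.1,325.6),.012)): print('sc',n,atz('scene',uv,z))
print('dish', atz('top',(356.0,203.1),.03))
"
python3 - <<'E'
import cv2
a=cv2.imread('pics/top0.png');cv2.imwrite('pics/d1.png',cv2.resize(a[190:225,380:470],None,fx=8,fy=8,interpolation=0))
a=cv2.imread('pics/scene0.png');cv2.imwrite('pics/d2.png',cv2.resize(a[250:330,190:290],None,fx=7,fy=7,interpolation=0))
E
```

```text
bay top [ 0.541  -0.1446  0.014 ] scene [ 0.5495 -0.133   0.014 ] (array([ 0.5458, -0.139 ,  0.0174]), np.float64(0.01401287735548869))
plate mid top [ 0.5464 -0.1376  0.014 ]
a (269.625, 272.125) [ 0.5694 -0.0876  0.014 ]
b (239.125, 303.375) [ 0.5649 -0.1926  0.014 ]
l0 (387.875, 200.375) [ 0.5655 -0.0843  0.014 ]
l1 (387.875, 214.375) [ 0.5274 -0.0837  0.014 ]
r0 (427.375, 201.375) [ 0.563 -0.192  0.014]
r1 (427.375, 214.875) [ 0.5262 -0.191   0.014 ]
btn [ 0.5426 -0.2572  0.064 ]
nearL [0.506  0.0644 0.012 ]
nearR [ 0.4965 -0.2947  0.012 ]
sc btn [ 0.5462 -0.2599  0.064 ]
sc nearL [0.5115 0.0577 0.012 ]
sc nearR [ 0.5033 -0.297   0.012 ]
dish [0.556  0.0038 0.03  ]
```

View pics/d1.png

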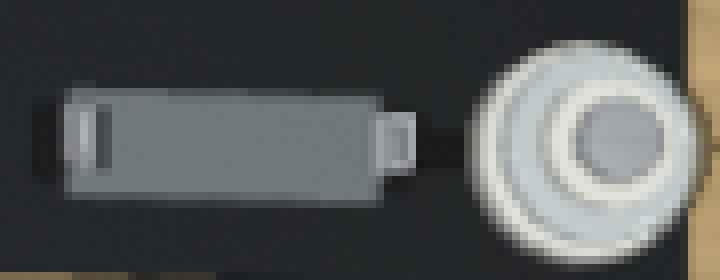

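View pics/d2.png

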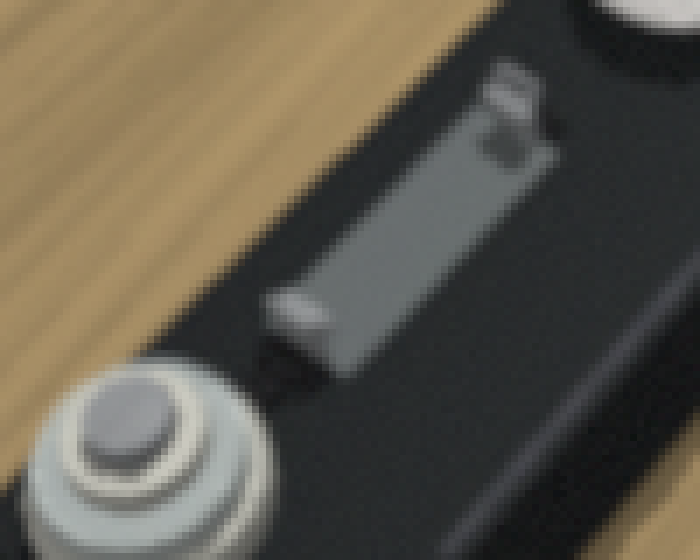

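Request:
move_arm([
  {"offset":[-0.047,0,0.1],"delta_rot":[0,0,0.001]},
  {"offset":[-0.047,0,0.2],"delta_rot":[0,0,0.001]},
  {"offset":[-0.047,0,0.266],"delta_rot":[0,0,0.001]},
  {"offset":[-0.047,0,0.266],"delta_rot":[0,0,0.001]},
  {"offset":[-0.047,0,0.266],"delta_rot":[0,0,0.001]},
])

```text
clock: 8.25
position: [0.5478, -0.1404, 0.0509]
ee_rot: [0.716, 0.699, -0.0, -0.0]
ft_force: [-0.0, 1.0, -0.7]
grip_width: 0.27
```

```bash
python3 -c "
from h import *
plan([.547,-.1405,.042],-.024)
save('q_sc.png',cv2.resize(camera('scene')[240:320,200:300],None,fx=7,fy=7,interpolation=2));save('q_top.png',cv2.resize(camera('top')[180:240,370:450],None,fx=8,fy=8,interpolation=2))
"
```

```text
t 8.25 pos [ 0.5478 -0.1404  0.0509] F [-0.02  0.95 -0.66] w 0.27 off [-0.001 -0.006  0.059] rot [-0. -0. -0.]
```

View pics/q_sc.png

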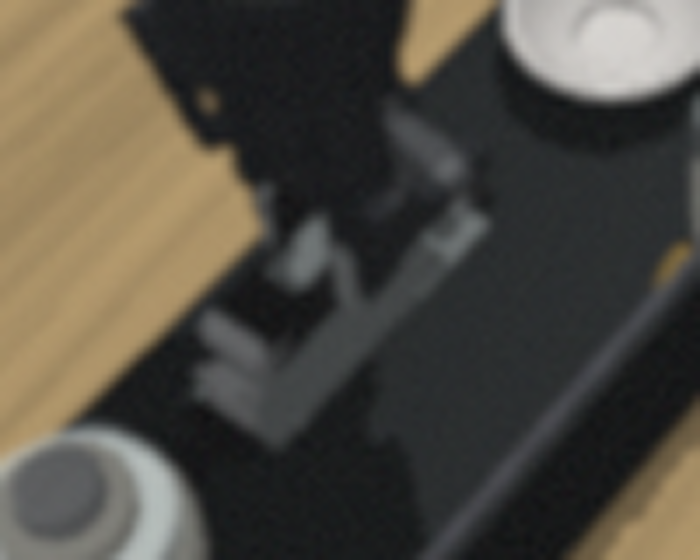

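View pics/q_top.png

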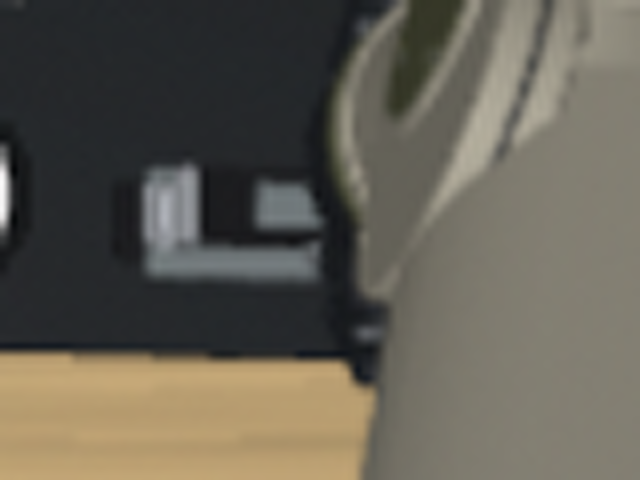

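```bash
python3 -c "
from h import *
np.set_printoptions(precision=1,suppress=True)
for n,b in (('topbay',(.5455,-.137)),('scbay',(.548,-.140))):
  for c in('top','scene'):
    o=dict(top=(370,180,8),scene=(200,240,7))[c]
    P=[]
    for s in(1,-1):
      for e in(-.012,.012):
        for a,h in((.050,.0455),(.050,.0535),(.045,.0585)): P.append([b[0]+e+.024*a*s,b[1]+s*a,h])
    print(n,c);print((proj(c,P)+.5-o[:2])*o[2])
"
```

```text
topbay top
[[172.8 248. ]
 [177.1 245.5]
 [195.  244.3]
 [171.5 175.6]
 [175.7 172.6]
 [193.7 171.2]
 [474.3 255.7]
 [480.5 253.3]
 [469.3 251.3]
 [472.4 183.5]
 [478.6 180.6]
 [467.3 178.3]]
topbay scene
[[405.5 126. ]
 [403.5 111.6]
 [392.4 112.3]
 [460.9 158. ]
 [459.1 143.7]
 [448.3 144.6]
 [199.7 331.8]
 [196.2 317.7]
 [205.1 297.9]
 [256.7 368. ]
 [253.6 354. ]
 [262.6 334. ]]
scbay top
[[181.7 240.5]
 [186.  237.9]
 [204.1 236.7]
 [180.4 168.1]
 [184.7 165.1]
 [202.7 163.6]
 [483.1 248.2]
 [489.4 245.7]
 [478.1 243.7]
 [481.2 176. ]
 [487.4 173. ]
 [476.2 170.8]]
scbay scene
[[405.6 135.2]
 [403.5 120.8]
 [392.4 121.5]
 [461.1 167.4]
 [459.4 153.1]
 [448.5 154. ]
 [199.1 342.3]
 [195.7 328.2]
 [204.6 308.3]
 [256.3 378.6]
 [253.2 364.7]
 [262.2 344.6]]
```

Request:
move_arm([
  {"offset":[0.007,-0.007,0.02],"delta_rot":[0,0,0]},
  {"offset":[0.007,-0.007,0.04],"delta_rot":[0,0,0]},
  {"offset":[0.007,-0.007,0.055],"delta_rot":[0,0,0]},
  {"offset":[0.007,-0.007,0.055],"delta_rot":[0,0,0]},
  {"offset":[0.007,-0.007,0.055],"delta_rot":[0,0,0]},
])

```text
clock: 8.77
position: [0.5466, -0.1396, 0.0422]
ee_rot: [0.716, 0.698, -0.0, -0.0]
ft_force: [-0.2, 0.5, -1.4]
grip_width: 0.269
```

Request:
move_arm([
  {"offset":[0,0,0.007],"delta_rot":[0,0,0]},
  {"offset":[0,0,0.01],"delta_rot":[0,0,0]},
  {"offset":[0,0,0.01],"delta_rot":[0,0,0]},
])

```text
clock: 9.02
position: [0.5469, -0.1398, 0.0409]
ee_rot: [0.716, 0.698, 0.0, 0.0]
ft_force: [0.1, 0.4, 0.0]
grip_width: 0.268
```

Request:
move_arm([
  {"offset":[0,0,0.007],"delta_rot":[0,0,0]},
  {"offset":[0,0,0.007],"delta_rot":[0,0,0]},
  {"offset":[0,0,0.007],"delta_rot":[0,0,0]},
])

```text
clock: 9.27
position: [0.5471, -0.1397, 0.0401]
ee_rot: [0.716, 0.698, 0.0, 0.0]
ft_force: [0.7, -0.5, 3.1]
grip_width: 0.271
```

Contact (about 3–4 N). Releasing.

Request:
move_arm([
  {"offset":[0,0,0],"delta_rot":[0,0,0]},
  {"offset":[0,0,0],"delta_rot":[0,0,0]},
  {"offset":[0,0,0],"delta_rot":[0,0,0]},
  {"offset":[0,0,0],"delta_rot":[0,0,0]},
  {"offset":[0,0,0],"delta_rot":[0,0,0]},
  {"offset":[0,0,0],"delta_rot":[0,0,0]},
], hand=0)

```text
clock: 9.77
position: [0.5467, -0.1395, 0.0397]
ee_rot: [0.716, 0.698, 0.0, -0.0]
ft_force: [-0.5, 0.1, 1.3]
grip_width: 0.5
```

```bash
python3 -c "
from h import *
plan([.547,-.1405,.1],-.024)
save('r_sc.png',cv2.resize(camera('scene')[240:320,200:300],None,fx=7,fy=7,interpolation=2))
"
```

```text
t 9.7667 pos [ 0.5467 -0.1395  0.0397] F [-0.51  0.14  1.26] w 0.5 off [-0.006  0.002 -0.402] rot [-0. -0. -0.]
```

View pics/r_sc.png

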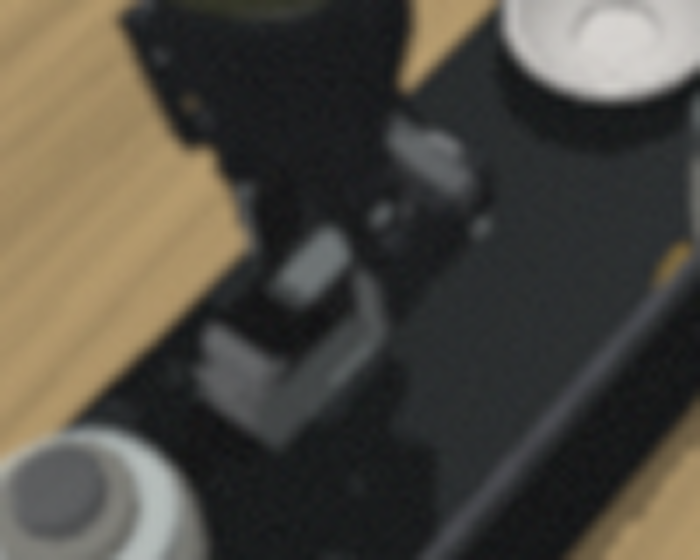

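Request:
move_arm([
  {"offset":[0,0,-0.1],"delta_rot":[0,0,0]},
  {"offset":[0,0,-0.25],"delta_rot":[0,0,0]},
  {"offset":[0,0,-0.45],"delta_rot":[0,0,0]},
  {"offset":[0,0,-0.65],"delta_rot":[0,0,0]},
  {"offset":[0,0,-0.85],"delta_rot":[0,0,0]},
  {"offset":[0,0,-0.9],"delta_rot":[0,0,0]},
  {"offset":[0,0,-0.9],"delta_rot":[0,0,0]},
])

```text
clock: 10.4
position: [0.5481, -0.1399, 0.1774]
ee_rot: [0.716, 0.698, 0.002, 0.002]
ft_force: [-0.4, -0.5, -0.4]
grip_width: 0.499
```

```bash
python3 -c "
from h import *
np.set_printoptions(precision=1,suppress=True)
plan([.547,-.1385,.06],-.024)
a=camera('scene');t=camera('top')
o=(200,240,7);b=(.5475,-.139)
im=cv2.resize(a[240:320,200:300],None,fx=7,fy=7,interpolation=2)
im=im.copy()
for s in(1,-1):
  for e in(-.012,.012):
    for aa,h in((.045,.0305),(.050,.0355),(.050,.0435),(.045,.0485)):
      u=(proj('scene',[[b[0]+e+.024*aa*s,b[1]+s*aa,h]])[0]+.5-o[:2])*7
      cv2.circle(im,tuple(int(v) for v in u),2,(255,0,0),-1)
save('s_sc.png',im);save('s_top.png',cv2.resize(t[180:240,370:450],None,fx=8,fy=8,interpolation=2))
"
```

```text
t 10.4 pos [ 0.5 -0.1  0.2] F [-0.5 -0.5 -0.4] w 0.499 off [ 0.  -0.   0.8] rot [ 0. -0. -0.]
```

View pics/s_sc.png

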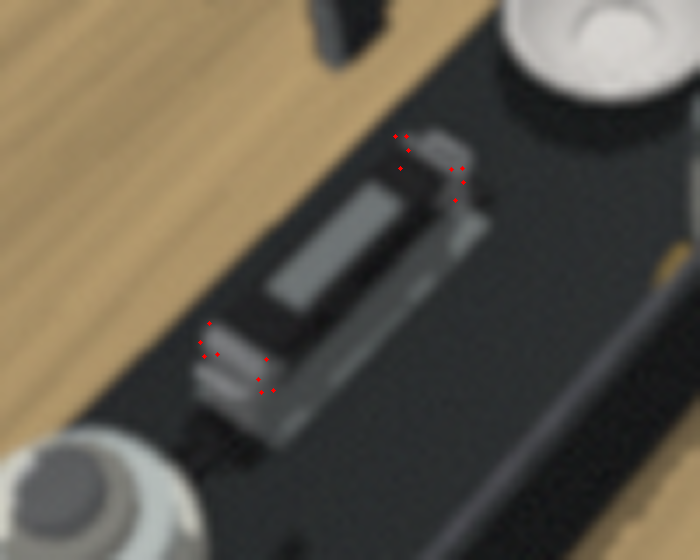

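View pics/s_top.png

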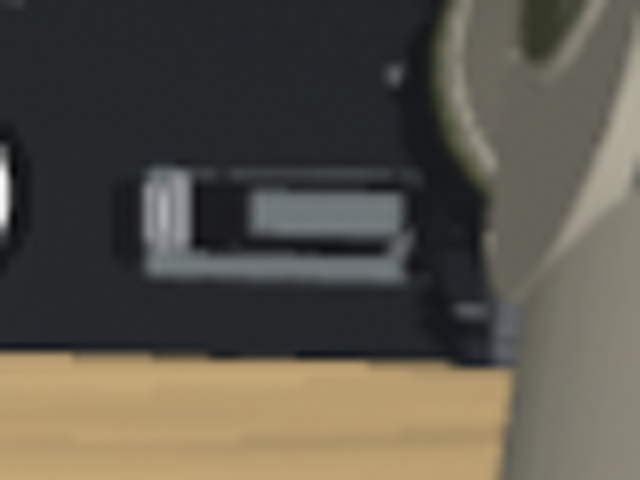

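Request:
move_arm([
  {"offset":[0,0,0.2],"delta_rot":[0,0,0]},
  {"offset":[0,0,0.4],"delta_rot":[0,0,0]},
  {"offset":[0,0,0.55],"delta_rot":[0,0,0]},
  {"offset":[0,0,0.7],"delta_rot":[0,0,0]},
  {"offset":[0,0,0.7],"delta_rot":[0,0,0]},
  {"offset":[0,0,0.7],"delta_rot":[0,0,0]},
  {"offset":[0,0,0.7],"delta_rot":[0,0,0]},
], hand=-1)

```text
clock: 11.08
position: [0.5469, -0.1398, 0.0702]
ee_rot: [0.716, 0.698, -0.0, 0.0]
ft_force: [1.3, -0.6, 0.2]
grip_width: 0.002
```

```bash
python3 -c "
from h import *
plan([.547,-.1385,.06],-.024)
a=camera('scene')
save('t_sc.png',cv2.resize(a[240:320,200:300],None,fx=7,fy=7,interpolation=2))
"
```

```text
t 11.0833 pos [ 0.5469 -0.1398  0.0702] F [ 1.31 -0.58  0.18] w 0.002 off [0.009 0.001 0.068] rot [-0.  0. -0.]
```

View pics/t_sc.png

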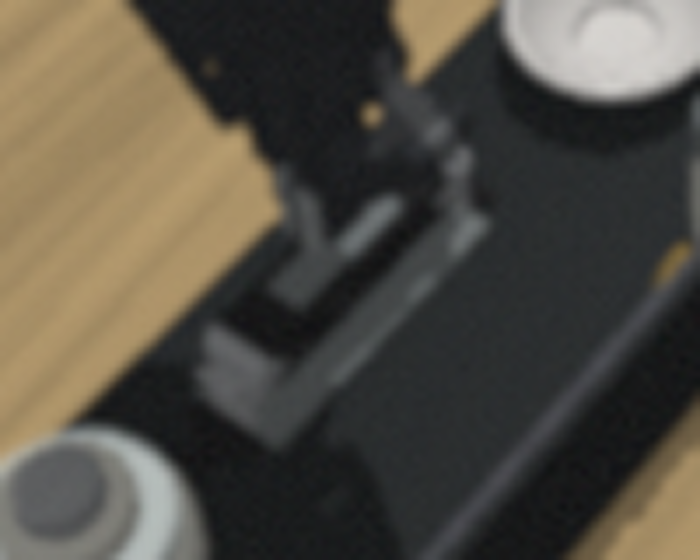

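Request:
move_arm([
  {"offset":[0.009,0,0.04],"delta_rot":[0,0,0]},
  {"offset":[0.009,0,0.08],"delta_rot":[0,0,0]},
  {"offset":[0.009,0,0.1],"delta_rot":[0,0,0]},
  {"offset":[0.009,0,0.115],"delta_rot":[0,0,0]},
  {"offset":[0.009,0,0.125],"delta_rot":[0,0,0]},
  {"offset":[0.009,0,0.125],"delta_rot":[0,0,0]},
])

```text
clock: 11.63
position: [0.5469, -0.138, 0.0509]
ee_rot: [0.716, 0.699, 0.0, -0.0]
ft_force: [0.3, 1.2, 2.2]
grip_width: 0.0
```

Request:
move_arm([
  {"offset":[0,0,0.01],"delta_rot":[0,0,0]},
  {"offset":[0,0,0.02],"delta_rot":[0,0,0]},
  {"offset":[0,0,0.03],"delta_rot":[0,0,0]},
  {"offset":[0,0,0.04],"delta_rot":[0,0,0]},
  {"offset":[0,0,0.04],"delta_rot":[0,0,0]},
])

```text
clock: 12.05
position: [0.5468, -0.1384, 0.0448]
ee_rot: [0.716, 0.698, -0.0, 0.0]
ft_force: [0.7, 0.1, 1.9]
grip_width: -0.004
```

Request:
move_arm([
  {"offset":[0,0,0.01],"delta_rot":[0,0,0]},
  {"offset":[0,0,0.02],"delta_rot":[0,0,0]},
  {"offset":[0,0,0.03],"delta_rot":[0,0,0]},
  {"offset":[0,0,0.035],"delta_rot":[0,0,0]},
  {"offset":[0,0,0.035],"delta_rot":[0,0,0]},
  {"offset":[0,0,0.035],"delta_rot":[0,0,0]},
])

```text
clock: 12.55
position: [0.5466, -0.1382, 0.0402]
ee_rot: [0.716, 0.698, 0.0, -0.0]
ft_force: [-4.6, -0.2, 10.2]
grip_width: -0.003
```

```bash
python3 -c "
from h import *
plan([.547,-.1385,.0395],-.024)
a=camera('scene')
save('u_sc.png',cv2.resize(a[240:320,200:300],None,fx=7,fy=7,interpolation=2))
"
```

```text
t 12.55 pos [ 0.5466 -0.1382  0.0402] F [-4.61 -0.17 10.16] w -0.003 off [-0.002  0.003  0.004] rot [-0. -0. -0.]
```

View pics/u_sc.png

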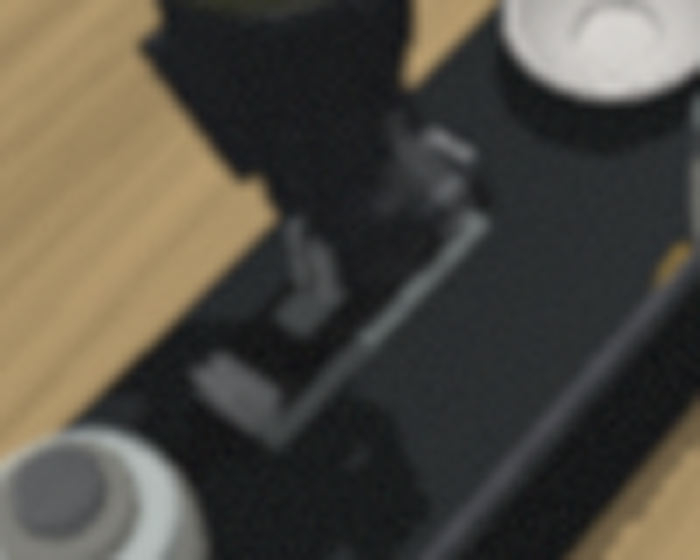

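Request:
move_arm([
  {"offset":[0,0,0.008],"delta_rot":[0,0,0]},
  {"offset":[0,0,0.012],"delta_rot":[0,0,0]},
  {"offset":[0,0,0.012],"delta_rot":[0,0,0]},
])

```text
clock: 12.85
position: [0.5467, -0.1383, 0.04]
ee_rot: [0.716, 0.698, 0.0, -0.001]
ft_force: [-12.3, 2.3, 31.6]
grip_width: 0.003
```

Request:
move_arm([
  {"offset":[0,0,-0.05],"delta_rot":[0,0,0]},
  {"offset":[0,0,-0.2],"delta_rot":[0,0,0]},
  {"offset":[0,0,-0.4],"delta_rot":[0,0,0]},
  {"offset":[0,0,-0.6],"delta_rot":[0,0,0]},
  {"offset":[0,0,-0.6],"delta_rot":[0,0,0]},
  {"offset":[0,0,-0.6],"delta_rot":[0,0,0]},
])

```text
clock: 13.35
position: [0.5476, -0.1381, 0.1292]
ee_rot: [0.716, 0.699, 0.001, 0.001]
ft_force: [-0.3, 0.2, -0.5]
grip_width: 0.002
```

```bash
python3 -c "
from h import *
plan([.544,-.2585,.09],-.024)
a=camera('scene');t=camera('top')
save('v_sc.png',cv2.resize(a[240:320,200:300],None,fx=7,fy=7,interpolation=2));save('v_top.png',cv2.resize(t[180:240,370:450],None,fx=8,fy=8,interpolation=2))
"
```

```text
t 13.35 pos [ 0.5476 -0.1381  0.1292] F [-0.33  0.22 -0.46] w 0.002 off [-0.803 -0.005  0.261] rot [ 0.002 -0.    -0.   ]
```

View pics/v_sc.png

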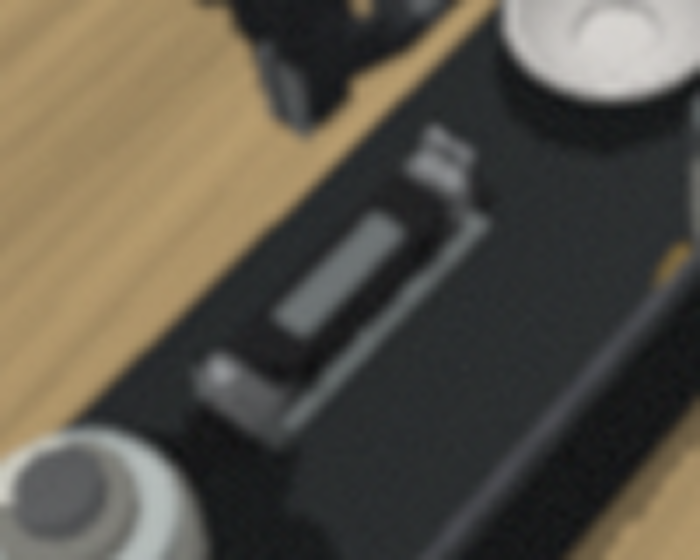

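View pics/v_top.png

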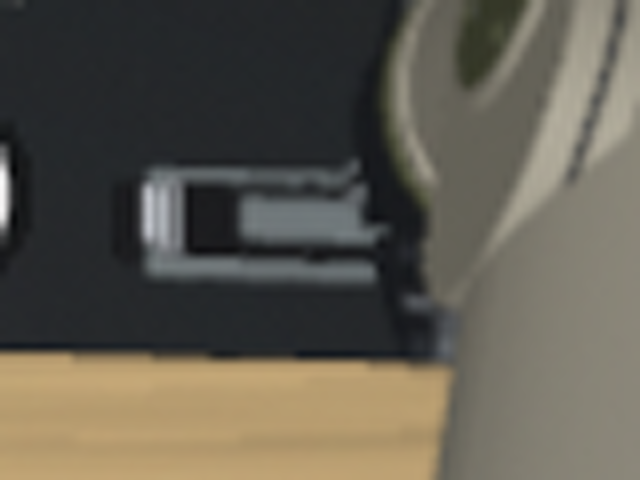

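Request:
move_arm([
  {"offset":[-0.2,0,0],"delta_rot":[0,0,0]},
  {"offset":[-0.4,0,0],"delta_rot":[0,0,0]},
  {"offset":[-0.6,0,0],"delta_rot":[0,0,0]},
  {"offset":[-0.8,-0.005,0.1],"delta_rot":[0,0,0]},
  {"offset":[-0.8,-0.005,0.2],"delta_rot":[0,0,0]},
  {"offset":[-0.8,-0.005,0.26],"delta_rot":[0,0,0]},
  {"offset":[-0.8,-0.005,0.26],"delta_rot":[0,0,0]},
  {"offset":[-0.8,-0.005,0.26],"delta_rot":[0,0,0]},
])

```text
clock: 14.12
position: [0.5428, -0.2566, 0.0879]
ee_rot: [0.715, 0.699, -0.0, -0.001]
ft_force: [0.2, -0.7, 1.0]
grip_width: 0.002
```

```bash
python3 -c "
from h import *
plan([.544,-.2585,.067],-.024)
a=camera('scene')
save('w_sc.png',cv2.resize(a[260:340,170:270],None,fx=7,fy=7,interpolation=2))
"
```

```text
t 14.1167 pos [ 0.5428 -0.2566  0.0879] F [ 0.19 -0.68  1.  ] w 0.002 off [-0.012  0.008  0.139] rot [-0.001 -0.001  0.001]
```

View pics/w_sc.png

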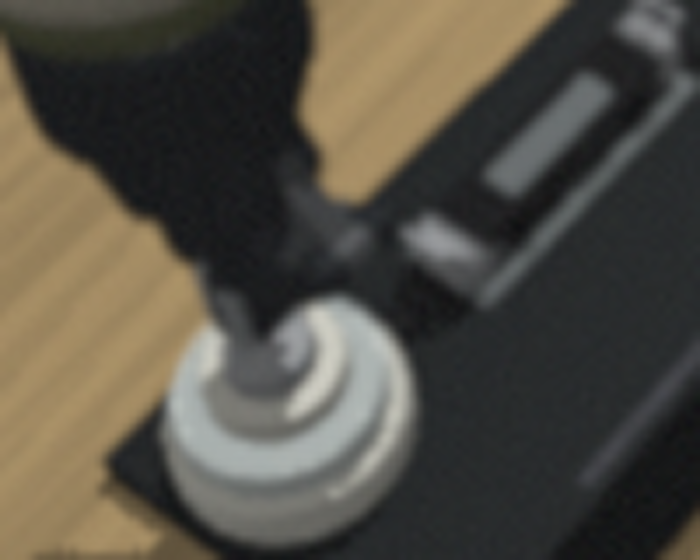

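Well placed over the button; the bar shows seated. Pressing.

Request:
move_arm([
  {"offset":[-0.012,0.004,0.05],"delta_rot":[0,0,0]},
  {"offset":[-0.012,0.004,0.1],"delta_rot":[0,0,0]},
  {"offset":[-0.012,0.004,0.12],"delta_rot":[0,0,0]},
  {"offset":[-0.012,0.004,0.135],"delta_rot":[0,0,0]},
  {"offset":[-0.012,0.004,0.145],"delta_rot":[0,0,0]},
  {"offset":[-0.012,0.004,0.145],"delta_rot":[0,0,0]},
  {"offset":[-0.012,0.004,0.145],"delta_rot":[0,0,0]},
])

```text
clock: 14.75
position: [0.5445, -0.2597, 0.0698]
ee_rot: [0.716, 0.699, 0.001, 0.0]
ft_force: [-9.3, 6.1, 26.5]
grip_width: 0.0
```

Request:
move_arm([
  {"offset":[0,0,-0.05],"delta_rot":[0,0,0]},
  {"offset":[0,0,-0.1],"delta_rot":[0,0,0]},
  {"offset":[0,0,-0.12],"delta_rot":[0,0,0]},
  {"offset":[0,0,-0.12],"delta_rot":[0,0,0]},
])

```text
clock: 15.08
position: [0.5438, -0.2601, 0.0858]
ee_rot: [0.716, 0.698, 0.0, 0.0]
ft_force: [0.4, 0.4, 0.5]
grip_width: 0.005
```

```bash
python3 -c "
from h import *
plan([.544,-.2585,.067],-.024)
a=camera('scene');t=camera('top')
im=cv2.resize(a[270:340,170:250],None,fx=8,fy=8,interpolation=2).copy()
p=manip.get_obs()['position']
for q,c in((p,(255,0,0)),(p+[0,0,-.008],(0,255,0)),([p[0],p[1],.064],(0,0,255))):
  u=(proj('scene',[q])[0]+.5-[170,270])*8; cv2.circle(im,tuple(int(v) for v in u),3,c,-1)
save('x_sc.png',im);save('x_top.png',cv2.resize(t[180:240,410:490],None,fx=8,fy=8,interpolation=2))
"
```

```text
t 15.0833 pos [ 0.5438 -0.2601  0.0858] F [0.4  0.38 0.49] w 0.005 off [0.011 0.001 0.125] rot [ 0.  0. -0.]
```

View pics/x_sc.png

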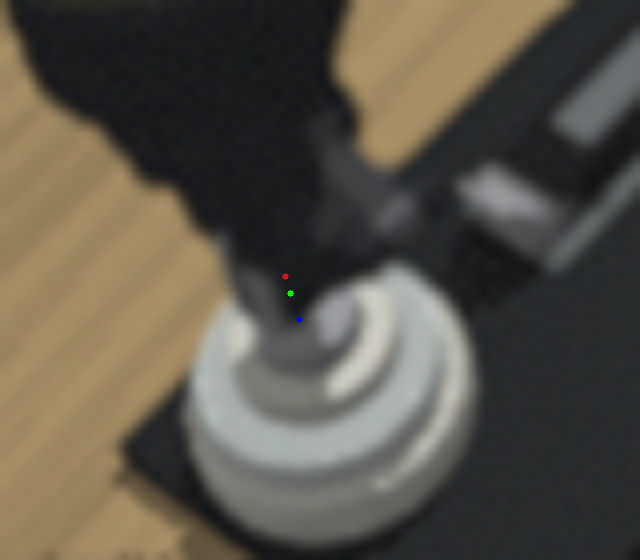

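View pics/x_top.png

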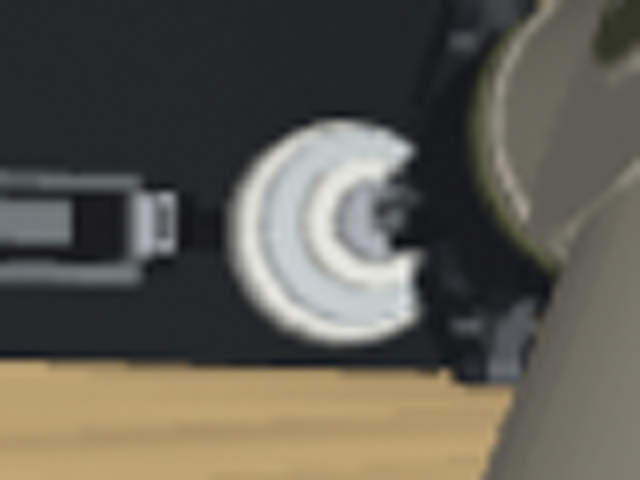

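Request:
move_arm([
  {"offset":[0.03,0.004,0],"delta_rot":[0,0.075,0]},
  {"offset":[0.061,0.004,0],"delta_rot":[0,0.15,0]},
  {"offset":[0.061,0.004,0],"delta_rot":[0,0.222,0]},
  {"offset":[0.061,0.004,0],"delta_rot":[0,0.222,0]},
  {"offset":[0.061,0.004,0],"delta_rot":[0,0.222,0]},
])

```text
clock: 15.6
position: [0.543, -0.2531, 0.0837]
ee_rot: [0.706, 0.686, 0.123, -0.122]
ft_force: [-0.2, 1.2, 0.1]
grip_width: -0.005
```

```bash
python3 -c "
from h import *
o=manip.get_obs();R=Ro.from_quat(o['ee_rot']);print(o['position'],o['ee_rot'],o['ft_force'],R.as_matrix().round(3))
e=o['position']+R.apply([-.011,0,.008]);print('edge',e)
print('1mm down in tool/0.15',R.inv().apply([0,0,-.001])/.15)
a=camera('scene')
im=cv2.resize(a[270:340,170:250],None,fx=8,fy=8,interpolation=2).copy()
for q,c in((e,(255,0,0)),([e[0],e[1],.064],(0,0,255))):
  u=(proj('scene',[q])[0]+.5-[170,270])*8; cv2.circle(im,tuple(int(v) for v in u),3,c,-1)
save('y_sc.png',im)
"
```

```text
[ 0.54302523 -0.25308604  0.0836792 ] [ 0.70642561  0.6862751   0.12327466 -0.12162527] [-0.15082884  1.16017079  0.13419623] [[ 0.028  1.     0.007]
 [ 0.94  -0.028  0.341]
 [ 0.341 -0.003 -0.94 ]]
edge [ 0.54277883 -0.26069353  0.07240687]
1mm down in tool/0.15 [-2.27403695e-03  1.75850271e-05  6.26680869e-03]
```

View pics/y_sc.png

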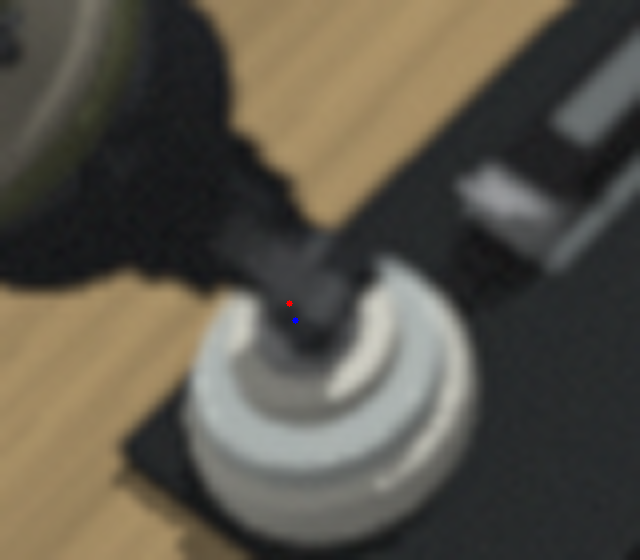

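Request:
move_arm([
  {"offset":[0.0,0.015,0.03],"delta_rot":[0,0,0]},
  {"offset":[-0.006,0.015,0.055],"delta_rot":[0,0,0]},
  {"offset":[-0.011,0.015,0.07],"delta_rot":[0,0,0]},
  {"offset":[-0.016,0.015,0.085],"delta_rot":[0,0,0]},
  {"offset":[-0.02,0.015,0.095],"delta_rot":[0,0,0]},
  {"offset":[-0.021,0.015,0.099],"delta_rot":[0,0,0]},
  {"offset":[-0.021,0.015,0.099],"delta_rot":[0,0,0]},
])

```text
clock: 16.23
position: [0.5479, -0.2473, 0.0718]
ee_rot: [0.704, 0.689, 0.125, -0.121]
ft_force: [-0.5, 4.2, 12.2]
grip_width: -0.0
```

```bash
python3 -c "
from h import *
o=manip.get_obs();R=Ro.from_quat(o['ee_rot'])
e=o['position']+R.apply([-.011,0,.008]);print('edge',e,o['ft_force'],o['clock'])
a=camera('scene')
im=cv2.resize(a[270:340,170:250],None,fx=8,fy=8,interpolation=2).copy()
save('z_sc.png',im)
"
```

```text
edge [ 0.54778824 -0.2548795   0.06053093] [-0.4568513   4.19985488 12.21944722] 16.2333
```

View pics/z_sc.png

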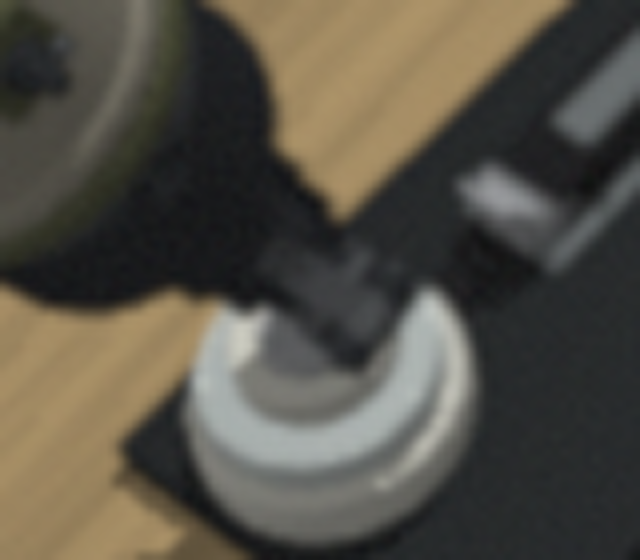

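Request:
move_arm([
  {"offset":[0.023,0,-0.063],"delta_rot":[0,0,0]},
  {"offset":[0.023,0,-0.063],"delta_rot":[0,0,0]},
  {"offset":[-0.002,-0.02,-0.072],"delta_rot":[0,0,0]},
  {"offset":[-0.002,-0.02,-0.072],"delta_rot":[0,0,0]},
  {"offset":[-0.002,-0.02,-0.072],"delta_rot":[0,0,0]},
])

```text
clock: 16.7
position: [0.5429, -0.2532, 0.0796]
ee_rot: [0.705, 0.687, 0.124, -0.121]
ft_force: [0.6, -0.6, -0.5]
grip_width: 0.001
```

```bash
cat > e.py <<'E'
from h import *
import sys
o=manip.get_obs();R=Ro.from_quat(o['ee_rot'])
e=o['position']+R.apply([-.011,0,.008]);print('edge',e,o['ft_force'],o['clock'])
print('to (.545,-.259,z) tool:',R.inv().apply(np.array([.545,-.259,e[2]])-e)/.15,'down',e[2])
a=camera('scene')
im=cv2.resize(a[270:340,170:250],None,fx=8,fy=8,interpolation=2).copy()
for q,c in((e,(255,0,0)),([e[0],e[1],.064],(0,0,255))):
  u=(proj('scene',[q])[0]+.5-[170,270])*8; cv2.circle(im,tuple(int(v) for v in u),3,c,-1)
save(sys.argv[1],im)
E
python3 e.py aa.png
```

```text
edge [ 0.54272079 -0.26083462  0.06836158] [ 0.58354086 -0.60902979 -0.54821979] 16.7
to (.545,-.259,z) tool: [0.01185869 0.01488032 0.00429185] down 0.0683615800656473
```

View pics/aa.png

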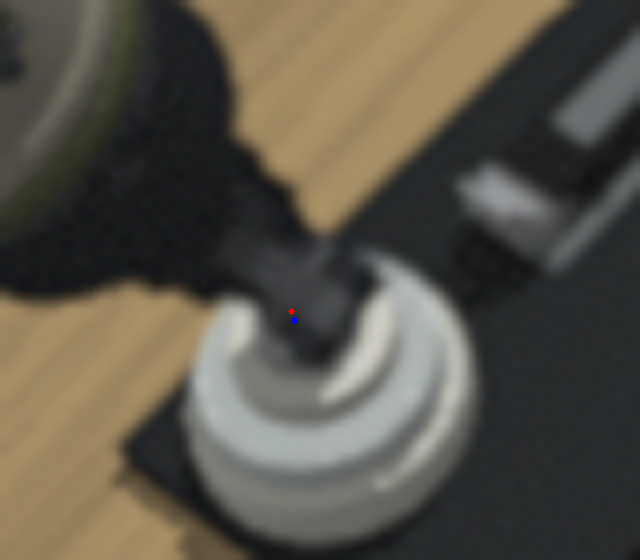

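Request:
move_arm([
  {"offset":[0.006,0.007,0.002],"delta_rot":[0,0,0]},
  {"offset":[0.006,0.007,0.002],"delta_rot":[0,0,0]},
  {"offset":[0.006,0.007,0.002],"delta_rot":[0,0,0]},
  {"offset":[0.006,0.007,0.002],"delta_rot":[0,0,0]},
  {"offset":[0.006,0.007,0.002],"delta_rot":[0,0,0]},
])

```text
clock: 17.17
position: [0.5448, -0.2517, 0.0802]
ee_rot: [0.705, 0.688, 0.124, -0.121]
ft_force: [0.3, 0.4, -0.1]
grip_width: -0.006
```

```bash
python3 e.py ab.png
```

```text
edge [ 0.54458479 -0.25934982  0.06892872] [ 0.30798067  0.36825525 -0.12798317] 17.1667
to (.545,-.259,z) tool: [0.00225424 0.00271064 0.00081977] down 0.06892871837066177
```

Request:
move_arm([
  {"offset":[-0.009,0,0.025],"delta_rot":[0,0,0]},
  {"offset":[-0.014,0,0.038],"delta_rot":[0,0,0]},
  {"offset":[-0.018,0,0.05],"delta_rot":[0,0,0]},
  {"offset":[-0.022,0,0.06],"delta_rot":[0,0,0]},
  {"offset":[-0.026,0,0.072],"delta_rot":[0,0,0]},
  {"offset":[-0.026,0,0.072],"delta_rot":[0,0,0]},
])

```text
clock: 17.72
position: [0.5454, -0.2521, 0.0715]
ee_rot: [0.705, 0.688, 0.125, -0.121]
ft_force: [-5.7, 1.9, 22.3]
grip_width: 0.001
```

```bash
python3 e.py ac.png
```

```text
edge [ 0.54520274 -0.25967844  0.06022235] [-5.65246125  1.89923969 22.2561233 ] 17.7167
to (.545,-.259,z) tool: [ 0.00421789 -0.00146127  0.00153549] down 0.06022234828368459
```

View pics/ac.png

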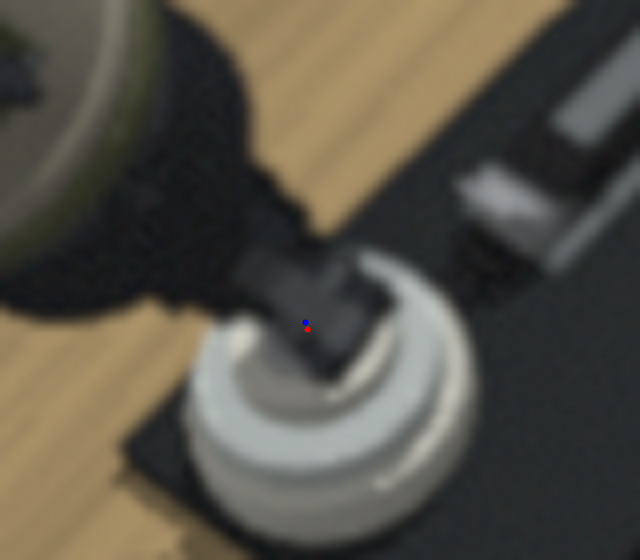

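Request:
move_arm([
  {"offset":[0.02,0,-0.06],"delta_rot":[0,0,0]},
  {"offset":[0.06,0,-0.17],"delta_rot":[0,0,0]},
  {"offset":[0.06,0,-0.17],"delta_rot":[-0.08,0,0]},
  {"offset":[0.06,0,-0.17],"delta_rot":[-0.15,0,0]},
  {"offset":[0.06,0,-0.17],"delta_rot":[-0.22,0,0]},
  {"offset":[0.06,0,-0.17],"delta_rot":[-0.22,0,0]},
  {"offset":[0.06,0,-0.17],"delta_rot":[-0.22,0,0]},
])

```text
clock: 18.35
position: [0.5431, -0.252, 0.0954]
ee_rot: [0.716, 0.655, 0.241, 0.001]
ft_force: [0.0, 1.8, -0.0]
grip_width: -0.001
```

```bash
cat > e2.py <<'E'
from h import *
import sys
np.set_printoptions(precision=4,suppress=True)
o=manip.get_obs();R=Ro.from_quat(o['ee_rot']);print(R.as_matrix())
L=[(sx*.011,sy*.013,.008) for sx,sy in((-1,-1),(-1,1),(1,1),(1,-1))]
C=np.array([o['position']+R.apply(l) for l in L]);print('corners',C,o['ft_force'],o['clock'])
print('to (.545,-.259,.072)',R.inv().apply(np.array([.545,-.259,.072])-C[0])/.15,'10mm down',R.inv().apply([0,0,-.01])/.15)
S=6
def pic(c,x0,y0,w,h,S,n):
  im=cv2.resize(camera(c)[y0:y0+h,x0:x0+w],None,fx=S,fy=S,interpolation=2).copy()
  for q,k in zip(C,((255,0,0),(255,255,0),(0,255,0),(0,255,255))):
    u=(proj(c,[q])[0]+.5-[x0,y0])*S; cv2.circle(im,tuple(int(v) for v in u),3,k,-1)
  save(n,im)
pic('scene',170,260,80,80,7,sys.argv[1])
E
python3 e2.py ad.png
```

```text
[[ 0.0251  0.938   0.3456]
 [ 0.939  -0.1408  0.3139]
 [ 0.3431  0.3166 -0.8843]]
corners [[ 0.5334 -0.258   0.0804]
 [ 0.5578 -0.2616  0.0887]
 [ 0.5583 -0.241   0.0962]
 [ 0.5339 -0.2373  0.088 ]] [ 0.0445  1.8385 -0.034 ] 18.35
to (.545,-.259,.072) [-0.0237  0.0558  0.0743] 10mm down [-0.0229 -0.0211  0.059 ]
```

View pics/ad.png

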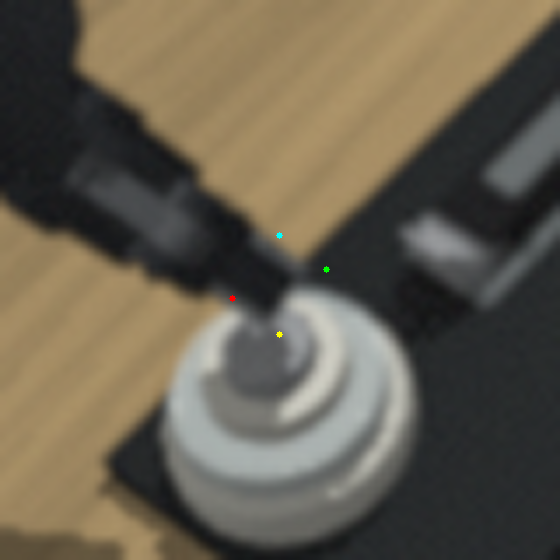

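Request:
move_arm([
  {"offset":[-0.014,0.012,0.043],"delta_rot":[0,0,0]},
  {"offset":[-0.028,0.024,0.086],"delta_rot":[0,0,0]},
  {"offset":[-0.028,0.024,0.086],"delta_rot":[0,0,0]},
  {"offset":[-0.028,0.024,0.086],"delta_rot":[0,0,0]},
  {"offset":[-0.028,0.024,0.086],"delta_rot":[0,0,0]},
])

```text
clock: 18.82
position: [0.5527, -0.2523, 0.0837]
ee_rot: [0.715, 0.657, 0.24, 0.001]
ft_force: [-1.2, -0.9, 0.3]
grip_width: 0.004
```

```bash
sed -i 's/sy\*.013/sy*.009/' e2.py; python3 e2.py ae.png
```

```text
[[ 0.0225  0.9381  0.3455]
 [ 0.9395 -0.138   0.3134]
 [ 0.3417  0.3176 -0.8845]]
corners [[ 0.5468 -0.2589  0.07  ]
 [ 0.5637 -0.2614  0.0757]
 [ 0.5642 -0.2407  0.0832]
 [ 0.5473 -0.2382  0.0775]] [-1.1907 -0.8856  0.298 ] 18.8167
to (.545,-.259,.072) [ 0.0036 -0.007  -0.0161] 10mm down [-0.0228 -0.0212  0.059 ]
```

View pics/ae.png

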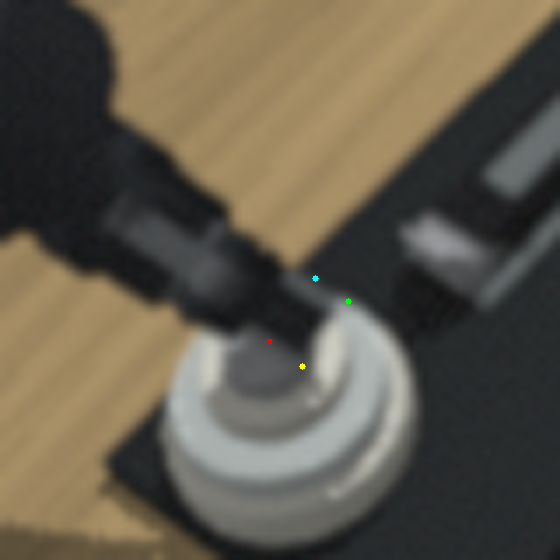

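Request:
move_arm([
  {"offset":[-0.011,-0.011,0.03],"delta_rot":[0,0,0]},
  {"offset":[-0.016,-0.015,0.042],"delta_rot":[0,0,0]},
  {"offset":[-0.021,-0.019,0.053],"delta_rot":[0,0,0]},
  {"offset":[-0.025,-0.023,0.064],"delta_rot":[0,0,0]},
  {"offset":[-0.028,-0.026,0.072],"delta_rot":[0,0,0]},
  {"offset":[-0.028,-0.026,0.072],"delta_rot":[0,0,0]},
])

```text
clock: 19.37
position: [0.553, -0.2527, 0.0728]
ee_rot: [0.715, 0.656, 0.241, 0.002]
ft_force: [-1.8, 0.8, 9.2]
grip_width: 0.004
```

```bash
sed -i 's/sy\*.009/sy*.013/' e2.py; python3 e2.py af.png
```

```text
[[ 0.0225  0.9372  0.348 ]
 [ 0.9395 -0.1388  0.3131]
 [ 0.3418  0.3199 -0.8837]]
corners [[ 0.5434 -0.2588  0.0578]
 [ 0.5678 -0.2624  0.0661]
 [ 0.5683 -0.2417  0.0736]
 [ 0.5439 -0.2381  0.0653]] [-1.8018  0.8442  9.1673] 19.3667
to (.545,-.259,.072) [ 0.0312  0.0406 -0.0806] 10mm down [-0.0228 -0.0213  0.0589]
```

View pics/af.png

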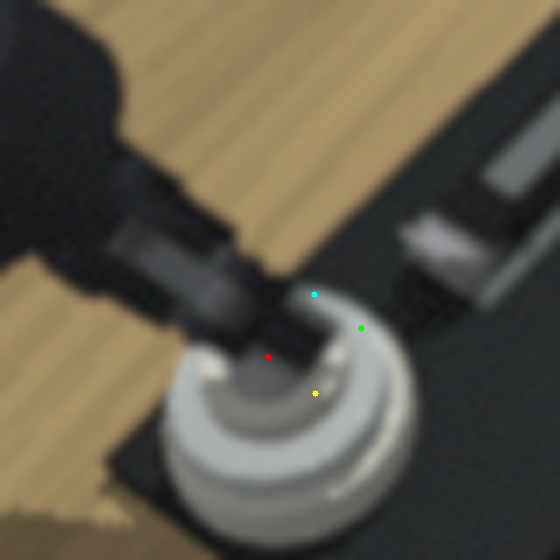

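Request:
move_arm([
  {"offset":[-0.005,-0.004,0.012],"delta_rot":[0,0,0]},
  {"offset":[-0.006,-0.005,0.015],"delta_rot":[0,0,0]},
  {"offset":[-0.006,-0.005,0.015],"delta_rot":[0,0,0]},
])

```text
clock: 19.67
position: [0.5534, -0.2528, 0.072]
ee_rot: [0.715, 0.656, 0.242, 0.003]
ft_force: [-8.4, 2.1, 23.8]
grip_width: 0.0
```

```bash
python3 e2.py ag.png
python3 - <<'E'
import cv2,numpy as np
a=cv2.imread('pics/ae.png');b=cv2.imread('pics/ag.png')
cv2.imwrite('pics/cmp.png',cv2.resize(np.hstack([a[280:460,160:360],b[280:460,160:360]]),None,fx=2,fy=2))
E
```

```text
[[ 0.0217  0.9367  0.3494]
 [ 0.9392 -0.1388  0.3141]
 [ 0.3427  0.3213 -0.8828]]
corners [[ 0.5437 -0.2589  0.057 ]
 [ 0.5681 -0.2625  0.0653]
 [ 0.5686 -0.2418  0.0729]
 [ 0.5442 -0.2382  0.0645]] [-8.3623  2.1285 23.8154] 19.6667
to (.545,-.259,.072) [ 0.0336  0.0402 -0.0859] 10mm down [-0.0228 -0.0214  0.0589]
```

View pics/cmp.png

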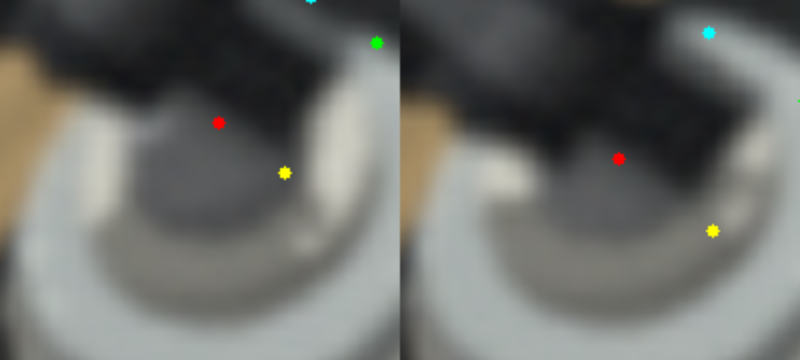

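```bash
cat > cir.py <<'E'
from h import *
import sys
def ov(im,c,x0,y0,w,h,S,rings,ctr):
  im=cv2.resize(im[y0:y0+h,x0:x0+w],None,fx=S,fy=S,interpolation=2).copy()
  th=np.linspace(0,2*np.pi,120)
  for z,r,k in rings:
    u=(proj(c,np.stack([ctr[0]+r*np.cos(th),ctr[1]+r*np.sin(th),0*th+z],1))+.5-[x0,y0])*S
    cv2.polylines(im,[u.astype(int)],True,k,1)
  return im
E
cat > cir2.py <<'E'
from cir import *
ld=lambda n:cv2.cvtColor(cv2.imread('pics/'+n),cv2.COLOR_BGR2RGB)
rings=[(.064,.014,(255,0,0)),(.058,.014,(0,255,0)),(.014,.037,(255,255,0))]
a=ld('scene0.png');b=camera('scene');save('scene_now.png',b)
A=ov(a,'scene',180,285,55,60,9,rings,(.5455,-.2597));B=ov(b,'scene',180,285,55,60,9,rings,(.5455,-.2597))
save('cir_s.png',cv2.resize(np.hstack([A,B]),None,fx=.8,fy=.8))
t=ld('top0.png');save('cir_t.png',ov(t,'top',430,185,50,45,12,rings,(.5425,-.2572)))
E
python3 cir2.py
```

```text
(no output)
```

View pics/cir_s.png

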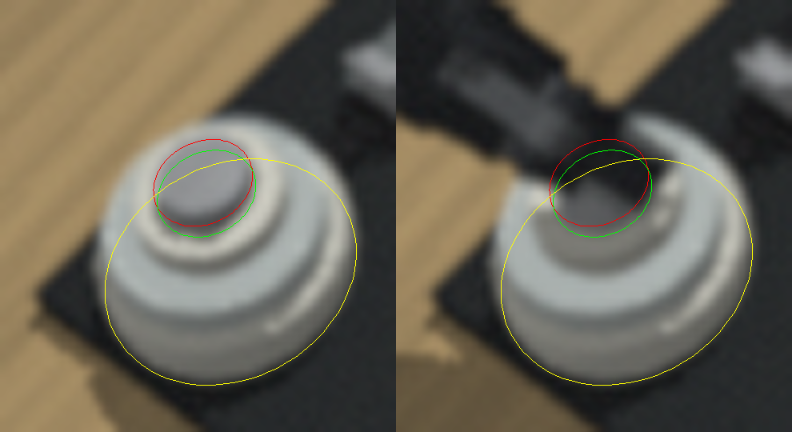

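View pics/cir_t.png

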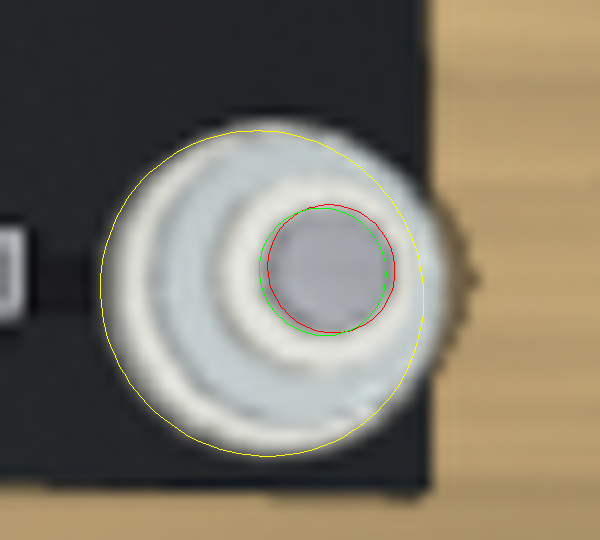

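Request:
move_arm([
  {"offset":[0.02,0.019,-0.05],"delta_rot":[0,0,0]},
  {"offset":[0.06,0.056,-0.157],"delta_rot":[0,0,0]},
  {"offset":[0.12,0.11,-0.31],"delta_rot":[0,0,0]},
  {"offset":[0.2,0.19,-0.52],"delta_rot":[0,0,0]},
  {"offset":[0.28,0.26,-0.73],"delta_rot":[0,0,0]},
  {"offset":[0.28,0.26,-0.73],"delta_rot":[0,0,0]},
  {"offset":[0.28,0.26,-0.73],"delta_rot":[0,0,0]},
])

```text
clock: 20.35
position: [0.5527, -0.2533, 0.1949]
ee_rot: [0.715, 0.657, 0.241, 0.003]
ft_force: [-0.6, 0.3, -0.8]
grip_width: -0.002
```

```bash
cat > cir3.py <<'E'
from cir import *
ld=lambda n:cv2.cvtColor(cv2.imread('pics/'+n),cv2.COLOR_BGR2RGB)
a=ld('scene0.png');p=ld('scene_now.png');b=camera('scene');save('scene_up.png',b);save('top_up.png',camera('top'))
f=lambda im:cv2.resize(im[285:335,180:235],None,fx=4.5,fy=4.5,interpolation=2)
save('cmp3.png',np.hstack([f(a),f(p),f(b)]))
save('full_up.png',cv2.resize(b[210:360,170:350],None,fx=4,fy=4,interpolation=2))
E
python3 cir3.py
```

```text
(no output)
```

View pics/cmp3.png

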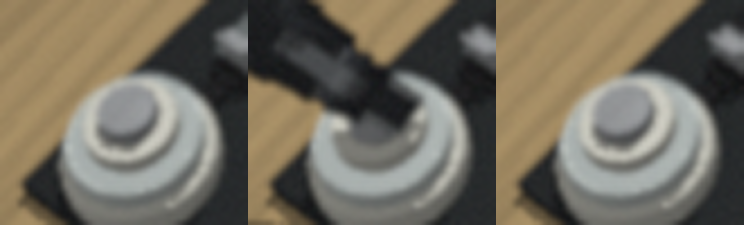

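View pics/full_up.png

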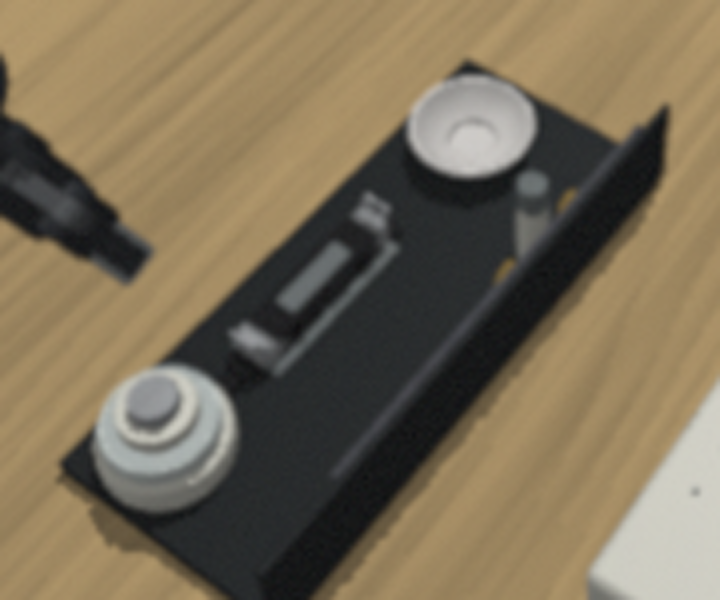

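Run:
```python
from h import *
ld=lambda n:cv2.cvtColor(cv2.imread('pics/'+n),cv2.COLOR_BGR2GRAY)
a,p=ld('scene0.png'),ld('scene_now.png')
for u in range(202,214,2): print(u,a[306:324,u],p[306:324,u])
for d in(0,.0045,.006): print(d,proj('scene',[[.5455+.014*.53,-.2597-.014*.85,.064-d]]))
f=lambda n:cv2.resize(cv2.imread('pics/'+n)[295:325,192:222],None,fx=12,fy=12,interpolation=0)
cv2.imwrite('pics/nn.png',np.hstack([f('scene0.png'),f('scene_now.png')]))
```

```text
202 [184 173 162 155 152 151 140 119 110 124 148 166 186 171 132 129 154 169] [ 42  28  25  29  52  96 128 134 116 113 120 123 121 120 117 132 157 171]
204 [155 147 147 146 145 144 143 134 111  92  98 130 168 184 156 119 128 161] [ 33  29  26  26  31  49  73  88  92  94 104 116 122 120 117 110 131 164]
206 [148 148 147 145 146 146 148 145 124  91  87 121 160 185 163 119 113 144] [ 26  27  26  44  62  75  86  91  92  92  96 110 120 121 116 107 115 147]
208 [147 146 149 148 150 149 149 141 114  86  83 105 145 183 168 119 110 141] [ 30  29  29  33  48  69  79  87  90  90  92 105 119 122 116 106 112 143]
210 [149 151 152 153 152 152 145 126  94  79  99 143 177 183 145 108 115 151] [ 30  31  27  29  33  45  64  75  81  86  95 114 121 120 109 103 118 152]
212 [151 153 155 155 151 140 117  91  93 132 172 195 190 156 114 109 140 167] [ 28  28  27  27  27  30  40  59  80  96 112 122 119 112 103 111 141 168]
0 [[206.23781047 315.9531142 ]]
0.0045 [[206.61542344 317.06104821]]
0.006 [[206.74066494 317.42855078]]
```

View pics/nn.png

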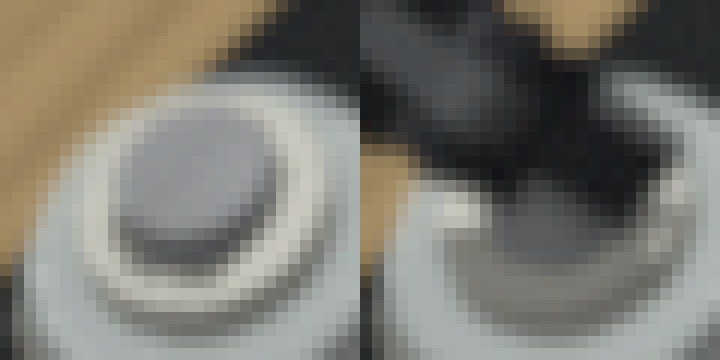

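```bash
python3 -c "
from h import *
np.set_printoptions(precision=4,suppress=True)
for c in('scene','top'):
  camera(c)
  for l in('bar_center','dish','balm_center'): print(c,l,[(np.round(r['uv'],1),round(r['p'],2)) for r in place_of(c,l)][:4])
o=manip.get_obs();print(o['clock'],o['joint_velocities'],o['ft_force'])
print(proj('scene',[[.5475,-.139,.023]]),proj('top',[[.546,-.138,.023]]))
manip.hand_in()
"
```

```text
scene bar_center [(array([245.5, 280.1]), 0.91), (array([395. , 153.2]), 0.66), (array([385.9, 203.6]), 0.63)]
scene dish [(array([288.4, 246.8]), 0.79)]
scene balm_center [(array([304.6, 262.1]), 0.56)]
top bar_center [(array([408.6, 206.5]), 0.73), (array([246.9, 153.9]), 0.6)]
top dish [(array([356.3, 200.9]), 0.55)]
top balm_center [(array([375.5, 174.1]), 0.5), (array([407.9, 205.6]), 0.3), (array([400.2, 194.5]), 0.2)]
20.85 [-0.0007 -0.0016 -0.0004 -0.0014 -0.0005  0.0004 -0.0008] [ 0.8508 -0.3636 -0.0346]
[[248.2966 280.7291]] [[408.4525 207.2017]]
the job is handed in; nothing more can be done
```

I put the battery bar into the lamp and pushed the button, then handed the job in at about 21 s of the 50 s allowed. No verdict was reported.

- **Bar:** I took the black and steel bar from the tray, not the blue or pink one. I laid it flat across both clips, let go and lifted clear, and the picture showed it resting on both. I then pressed it down with the shut fingertips. It stopped hard at about 32 N with the fingertips 32 mm above the table, which is the height given for the bar's top when home. Both views after lifting show it between the clips.
- **Button:** two presses failed. A flat press and a 20° tilted one stopped about 2 mm and 4 mm down, at 22–27 N, probably because the fingertips caught the collar. A third press with one tilted fingertip corner reached a hard stop at about 24 N. The picture then showed the button sunk by about its full travel, and afterwards up again.
- **Last checks:** the dish and lip balm look unmoved, and the networks place them within a few pixels of where they started. The arm was still, about 0.19 m up and touching nothing. In the top view the network put the bar's centre within 1 pixel of the bay's centre. In the scene view it was about 3 pixels (roughly 7 mm) off. I take that as network error, since the bar visibly sits between both clips.
- **Not confirmed:** the button's depth was never read directly; I judged it from where the tool stopped and from the pictures. The two cameras disagreed by 2–3 mm on positions, so I averaged them.

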